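# Check a stand's coarse stud with the thread ring gauge

### The arm

A 7-joint arm with a two-finger parallel gripper is mounted at the origin on the work surface. World frame = base frame: x ahead of the robot, y to its left, z up, the work surface at z = 0. Lengths are in m, angles in degrees, forces in N, time in s.
With the tool pointing down it reaches from about 0.35 to 0.9 m from the base axis. Payload 19.9 kg.
Tool frame: the origin (TCP) lies at the very end of the fingers, on their centre line; the grasp point (between the pads) lies 19 mm behind it; z points along the fingers, y is the direction in which the jaws open and shut (so a half turn about z gives the same grasp; the last joint's range is limited). The gripper opens to 85 mm and grips with 20 to 120 N. Pads are 22 mm wide; open, the fingers measure 114 mm over their backs; the gripper's body (76 mm by 85 mm) begins 54 mm behind the grasp point. The pads swing forward as they close: fully open they stand 13 mm farther back than shut.
Start: joints at [61.622, 23.915, -0.59, 92.452, 0.269, 63.638, -3.037], TCP at [0.274, -0.562, 0.208] pointing down, gripper open.
Joint ranges: [-161.28, 161.28], [-22.2, 115.67], [-73.04, 71.86], [3.21, 147.25], [-68.34, 248.33], [10.77, 114.83], [-161.83, 161.83]. Speed limits (degrees/s): [108.29, 108.29, 136.94, 136.94, 172.46, 172.46, 172.46].

### API

Orientations are given as a 3x3 rotation matrix whose columns are the frame's x, y, z axes.
In Python, from plant import arm gives the robot as it stands. The module is installed in compiled form; this text tells all that it offers.
- The arm moves only by the tool apply_moves, never from a script. Its argument "commands" is a list of rows, each an object of numbers: "grip": the finger opening in cm, from 0 to 8.54; "x", "y", "z": the shift along the tool's x, y, z in cm; "turn": the turn about the tool's z in rad. A call has 1 to 12 rows; each row is the pose to reach, as a shift and turn from the pose commanded when the call began, along the tool's axes at that moment; what a row does not reach only later rows make up. A row lasts 1/10 s, in which the tool goes at most 50 mm and 8.59 degrees, less where a joint would pass 70% of its speed; a pose out of reach is approached as far as the arm can. A call with a gripper value outside its range is refused whole. The fingers move at their own pace and stop on an object; "squeeze" is the grip in N (left out, the last holds). Time passes only in rows, so rows that repeat a pose let the fingers close. It gives the time, the measured TCP pose, the force and the opening at its end, in the units of the state.
- arm.state(): the state, without advancing time (a new reading comes with each control period).
- arm.snapshot(name): name is "scene" or "top" or "wrist"; returns (picture, depth): 420x560x3 uint8, blue, green, red; 420x560 float32, m along the optical axis (not along the pixel's ray), 0 where there is no reading.
- arm.get_calibration(name): a dict with "fx", "fy", "cx", "cy" (pixels), "k1" (the pictures are not rectified: a ray, as slopes to the right and down, at radius r is drawn at 1 + k1 r^2 times it, then the intrinsics apply), "pose" (4x4, takes a point from camera to world coordinates). Camera axes: x right, y up, looking along -z (the intrinsics and any distortion apply to the point x, -y, -z); pixel columns grow to the right and rows downward; lengths in m; the calibration is good to about 2 mm. A picture is of the moment at which its call begins: read the wrist's pose just before it. get_calibration takes no time and is no camera call; for the wrist camera it gives the pose at the moment of the call.
- arm.job_done(): hands the job in, once; it reports no verdict.
The state is a dict: "time_s": time; "joints": joint angles; "dq": joint speeds; "tau": joint torques, N m; "eef_pos": TCP position; "ee_rot": TCP orientation; "wrist_force": force on the tool from outside, world axes, zero at the start; "moment": the same for the moment, N m; "width": opening from 0.0 (shut) to 1.0 (fully open).
Only numpy, scipy, OpenCV 4.12 (cv2) and the standard library are available. Lean on these libraries where they do the work, as an engineer would, in place of code of your own. Each camera call takes 0.05 s, during which the arm holds its last target.

### The job

Check the thread of the microscope-stand stud: take the big ring gauge from the black tray, set it over the upright stud and screw it down clockwise, counting turns, until you feel the resistance rise as it comes onto the sprung seat; stop within about an eighth of a turn of that, before the seat bottoms. Leave the gauge screwed down there with the seat pressing back against it, let go, and leave the other things where they are.

Things in the scene. Friction and masses are not known exactly. Their poses are not given: they have to be found in the camera images.
- gauge: Loose steel thread ring gauge, about 0.26 kg: knurled 16-sided ring 52 mm across flats, 26 mm tall, bore 30 mm, four round lugs in the bore (two opposite ones 6.5 mm above the underside, two 11.5 mm above it), lug tips on a 21 mm circle. It starts flat on one of two raised pads of a black tray, underside 22 mm above the bench. Origin: centre of the underside; z: its axis, up.
- gauge_grip (a point): Point on the gauge's axis 15 mm above its underside: height to grip it, across the outside from above, any pair of opposite flats. The tray is 12 mm thick, 110 x 220 mm; its two pads are 42 mm across, 10 mm tall, 116 mm apart.
- spacer: Loose plain steel spacer ring on the tray's other pad: 42 mm outside diameter, bore 31 mm, 14 mm tall, no lugs. Not needed; leave it. Origin: centre of its underside.
- stand: Fixed stand: white round foot 150 mm across and 18 mm tall, upright pillar up to 40 mm across, coarse-threaded steel stud on top. Origin: centre of the foot's underside, on the bench; z up along the stud's axis.
- stud_tip (a point): Centre of the stud's tapered top end (11 mm across at the tip, widening to 20 mm across 7 mm lower), 133 mm above the bench. z up. Set over the stud at any yaw the gauge drops until its lugs lie on the thread ribs, its underside then 110 to 123 mm above the bench.
- thread_top (a point): Upper end of the thread, on the axis, 123.5 mm above the bench: core 20 mm across, two round ribs, 28 mm over the crests. Right-hand, lead 20 mm per turn: clockwise seen from above takes the gauge down; it starts by itself from any yaw once the gauge rests on the ribs (held up, a lug can jam on a rib's blunt end: lower it or back off). 1 mm axial and side play. Free running: under 0.1 N m.
- thread_foot (a point): Lower end of the thread, on the axis, 89 mm above the bench. Around it a round sprung seat plate, 40 mm across, tops out at an unknown height 97 to 107 mm above the bench: reached after 0.2 to 1.3 turns. It pushes up 20 N at first touch, 4 N more per mm, 4 mm of travel (0.2 turn), then a hard stop. Turning on it takes 0.2 to 0.5 N m. Over 90 N of thrust harms the thread.
- cup: Bystander: clear specimen jar with a yellow screw cap, 48 mm across, 62 mm tall. Origin: centre of its underside.
- objective: Bystander: a microscope objective standing thread down, 29 mm across, 44 mm tall, dark barrel with a brass band. Origin: centre of its underside.
- slidebox: Bystander: blue slide box with a white lid, 85 x 100 x 34 mm. Origin: centre of its underside.

How it is judged (in metres and radians):
On the way:
1. the gauge is set over the stud, upright (horizontal distance between gauge and stud_tip below 0.005 m and z of gauge in the frame of stand below 0.124 m and angle between gauge's own z axis and vertical below 0.2 rad), for 0.1 s.
At the end, for the whole second after the job is handed in: The gauge is screwed down the stud (underside less than 109 mm above the bench, within 3 mm of the stud's axis, upright within 0.06 rad), released and at rest, with the sprung seat pressing it against the thread but not bottomed (10 to 45 N between gauge and stud) (horizontal distance between gauge and stud_tip below 0.003 m and z of gauge in the frame of stand below 0.109 m and angle between gauge's own z axis and vertical below 0.06 rad and contact force between gauge and stand between 10 and 45 N and linear speed of gauge below 0.01 m/s and angular speed of gauge below 0.05 rad/s); the robot touches nothing.
It fails at once if the gauge is forced: more than 90 N between gauge and stud (contact force between gauge and stand above 90 N).
It fails at once if the spacer ring is moved by more than 25 mm (distance of spacer from where it was at the start of the episode above 0.025 m).
It fails at once if the specimen jar is moved by more than 25 mm (distance of cup from where it was at the start of the episode above 0.025 m).
It fails at once if the objective is moved by more than 25 mm (distance of objective from where it was at the start of the episode above 0.025 m).
It fails at once if the slide box is moved by more than 25 mm (distance of slidebox from where it was at the start of the episode above 0.025 m).
It also fails if it takes over 72 s, if anything falls off the work surface, if the arm or the gripper's body presses on something with over 40 N, if the wrist force passes 120 N, or if a joint passes its speed limit or range.

## Working session

There is one attempt and no reset: what is moved stays moved. The work goes in short steps, Python scripts to look and compute and a tool call to move; the robot and the scene stay as the last step left them, time stands still between calls to the robot, and variables do not carry over. Pictures are saved under pics/ and viewed, and the job is handed in when it is done.

Besides the shell and the picture viewer there is one more tool, called as name(argument=value, ...), one argument or row to a line, values as JSON. apply_moves: Moves the arm, as the interface text tells. Its arguments: {"type":"object","properties":{"commands":{"type":"array"},"squeeze":{"type":"number"}},"required":["commands"]}

```bash
mkdir -p pics; ls; python3 - <<'E'
from plant import arm
import cv2,numpy as np
print(arm.state())
for n in ["scene","top","wrist"]:
    c=arm.get_calibration(n); print(n,c)
    p,d=arm.snapshot(n); cv2.imwrite(f"pics/{n}0.png",p); np.save(f"pics/{n}0.npy",d)
E
```

```text
pics
{'time_s': 0.0, 'joints': array([61.62231169, 23.948299  , -0.59039988, 92.48566212,  0.27046549,
       63.63701702, -3.03667117]), 'dq': array([-0.05609425,  0.03441152,  0.05423471, -0.03566536,  0.00920179,
       -0.06142137,  0.1026675 ]), 'tau': array([-6.06718481e-05, -8.64418817e+01,  6.78754728e-01, -4.34898841e+01,
        1.90770527e-02,  7.39429408e-03,  5.38580900e-05]), 'eef_pos': array([ 0.27380182, -0.56141983,  0.20695644]), 'ee_rot': array([[ 8.98786443e-01,  4.38386285e-01, -6.28438734e-04],
       [ 4.38386722e-01, -8.98785848e-01,  1.04051685e-03],
       [-1.08683526e-04, -1.21070163e-03, -9.99999261e-01]]), 'wrist_force': array([ 0.24197325, -0.28498305, -0.50281414]), 'moment': array([-0.03394914, -0.00851233,  0.02861383]), 'width': 0.9984131365562771}
scene {'fx': 508.52319453638194, 'fy': 508.52319453638194, 'cx': 282.2799371886785, 'cy': 208.50856181334933, 'k1': -0.06929665230125655, 'pose': array([[ 0.51935893, -0.69916002,  0.49136704,  1.09305968],
       [ 0.8545543 ,  0.42612723, -0.29690491, -0.25074246],
       [-0.00180083,  0.57410004,  0.8
[... 261 characters left out ...]
, -0.16641444,  0.37044543],
       [-0.99973954,  0.0018705 ,  0.02274546,  0.06511383],
       [ 0.02273953,  0.16641525,  0.98579353,  1.20132698],
       [ 0.        ,  0.        ,  0.        ,  1.        ]])}
wrist {'fx': 364.12760808749164, 'fy': 364.12760808749164, 'cx': 275.94135443165555, 'cy': 206.28828950187724, 'k1': -0.045994695283787, 'pose': array([[ 4.38600160e-01,  8.63587085e-01,  2.48691066e-01,
         3.36571551e-01],
       [-8.98682181e-01,  4.21621811e-01,  1.20852744e-01,
        -5.31582662e-01],
       [-4.86708517e-04, -2.76500263e-01,  9.61013719e-01,
         3.72191256e-01],
       [ 0.00000000e+00,  0.00000000e+00,  0.00000000e+00,
         1.00000000e+00]])}
```

View pics/scene0.png

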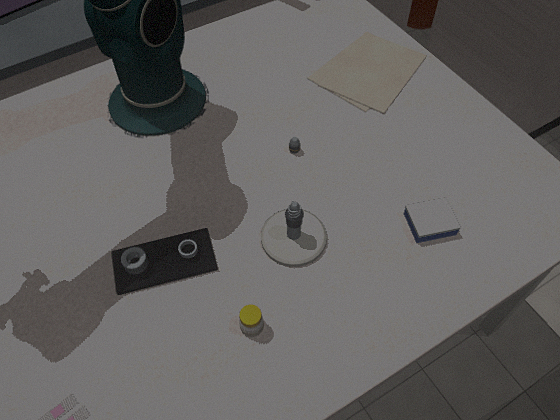

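View pics/top0.png

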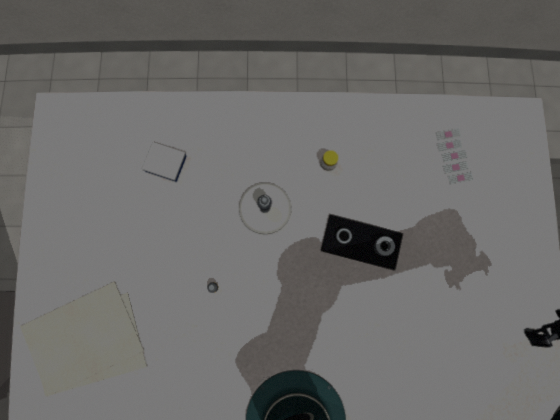

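View pics/wrist0.png

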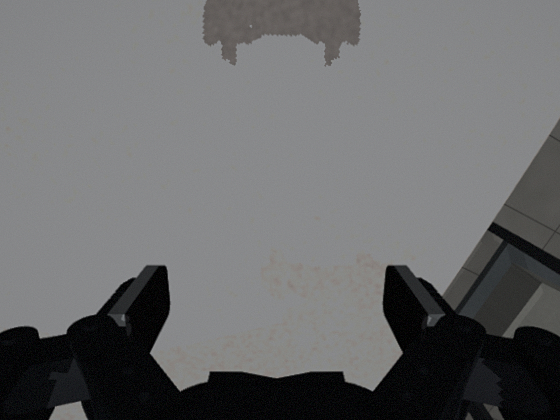

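The scene picture shows the gauge on the tray's left pad at about (133,261), the spacer at (187,249) and the stud tip at (293,206). In the top picture they are at (385,245), (344,236) and (264,201). The wrist camera sees only bare bench, so next I'll zoom in and triangulate.

```bash
cat > h.py <<'E'
import numpy as np,cv2
def ray(c,u,v):
    K=np.array([[c['fx'],0,c['cx']],[0,c['fy'],c['cy']],[0,0,1]])
    p=cv2.undistortPoints(np.array([[[u,v]]],float),K,np.array([c['k1'],0,0,0.]))[0,0]
    P=c['pose']; d=P[:3,:3]@np.array([p[0],-p[1],-1]); return P[:3,3],d
def plane(c,u,v,z):
    o,d=ray(c,u,v); return o+d*(z-o[2])/d[2]
def tri(rs):
    A=np.zeros((3,3));b=np.zeros(3)
    for o,d in rs:
        d=d/np.linalg.norm(d);M=np.eye(3)-np.outer(d,d);A+=M;b+=M@o
    x=np.linalg.solve(A,b)
    return x,[np.linalg.norm(np.cross(x-o,d/np.linalg.norm(d))) for o,d in rs]
def proj(c,X):
    P=c['pose'];q=P[:3,:3].T@(np.asarray(X)-P[:3,3]);x,y=q[0]/-q[2],-q[1]/-q[2]
    s=1+c['k1']*(x*x+y*y);return c['cx']+c['fx']*x*s,c['cy']+c['fy']*y*s
E
python3 - <<'E'
from plant import arm
from h import *
a=arm.get_calibration('scene');b=arm.get_calibration('top')
for n,p,q in [("gauge",(133,259),(385,244)),("spacer",(187,248),(344,236)),("stud",(294,203),(265,196)),("cup",(251,313),(330,158))]:
    print(n,tri([ray(a,*p),ray(b,*q)]))
s=cv2.imread('pics/scene0.png');t=cv2.imread('pics/top0.png')
A=cv2.convertScaleAbs(s[180:300,100:340],alpha=1.8);B=cv2.convertScaleAbs(t[130:290,230:430],alpha=1.8)
cv2.imwrite('pics/c1.png',cv2.resize(A,None,fx=3.3,fy=3.3,interpolation=cv2.INTER_CUBIC))
cv2.imwrite('pics/c2.png',cv2.resize(B,None,fx=3.5,fy=3.5,interpolation=cv2.INTER_CUBIC))
print(arm.state()['time_s'])
E
```

```text
gauge (array([ 0.47545744, -0.24883341,  0.04521882]), [np.float64(3.871097809020472e-05), np.float64(3.871097809025591e-05)])
spacer (array([ 0.49998102, -0.13706087,  0.02861436]), [np.float64(0.0007691060024211886), np.float64(0.0007691060024211292)])
stud (array([0.58917523, 0.08175778, 0.14491624]), [np.float64(0.00010714168185139617), np.float64(0.00010714168185130026)])
cup (array([ 0.71731472, -0.09753898,  0.05909284]), [np.float64(0.0015385710444280186), np.float64(0.0015385710444280518)])
0.15
```

View pics/c1.png

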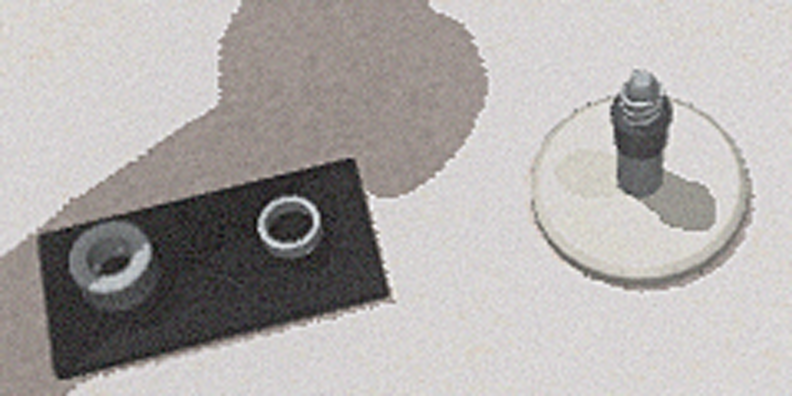

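View pics/c2.png

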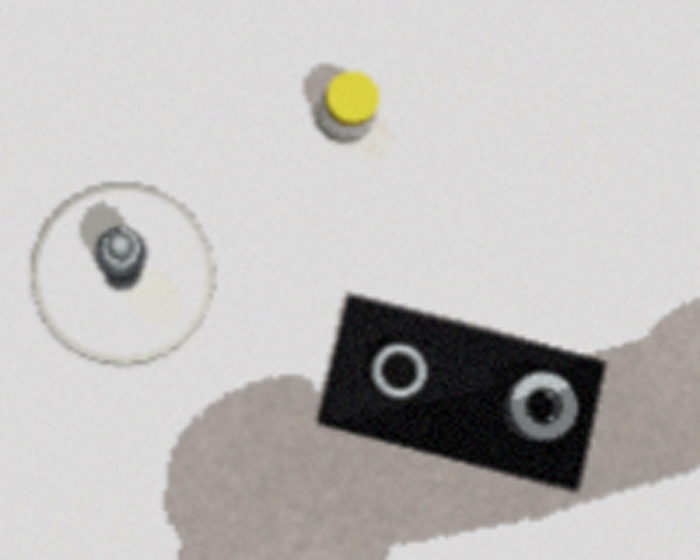

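Zoomed in, I can tell the ring with thick walls at (110,258) in the first crop is the gauge, and the thin ring at (290,222) is the spacer. The gauge is near (0.475,-0.249), with its top at about z 0.046. The stud is near (0.59,0.08). I'll move the wrist camera over the gauge.

apply_moves(
  commands=[
    {"x": 31.7, "y": -19.2},
    {"x": 31.7, "y": -19.2},
    {"x": 31.7, "y": -19.2},
    {"x": 31.7, "y": -19.2},
    {"x": 31.7, "y": -19.2},
    {"x": 31.7, "y": -19.2},
    {"x": 31.7, "y": -19.2},
    {"x": 31.7, "y": -19.2},
    {"x": 31.7, "y": -19.2},
    {"x": 31.7, "y": -19.2},
    {"x": 31.7, "y": -19.2},
    {"x": 31.7, "y": -19.2},
  ],
)

```text
validation failed for argument at $.co...
```

```bash
python3 - <<'E'
from plant import arm
import cv2,numpy as np,pickle
s=arm.state();print(s['time_s'],s['joints'],s['eef_pos'],s['ee_rot'],s['wrist_force'],s['moment'])
c=arm.get_calibration('wrist')
p,d=arm.snapshot('wrist');pickle.dump((c,p,d),open('pics/w1.pkl','wb'))
cv2.imwrite('pics/w1.png',cv2.convertScaleAbs(p,alpha=1.6))
E
```

```text
0.15 [61.62248689 23.93808041 -0.58887603 92.47560194  0.26905046 63.63852223
 -3.03891568] [ 0.27384061 -0.56151299  0.20714168] [[ 8.98820766e-01  4.38316116e-01 -4.61648810e-04]
 [ 4.38316351e-01 -8.98820450e-01  7.58503757e-04]
 [-8.24749708e-05 -8.84107150e-04 -9.99999606e-01]] [-0.04183887 -0.51318756 -0.51035327] [ 0.0499316   0.01070309 -0.04284594]
```

View pics/w1.png

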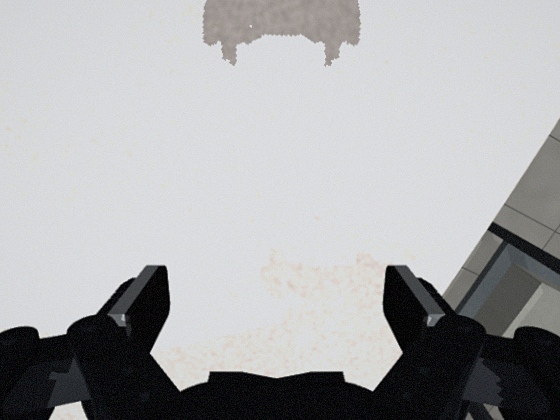

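The call was refused and the arm has not moved. The picture shows the same bare bench as before. The rows probably need every field, so I'll fill them all in.

apply_moves(
  commands=[
    {"grip": 8.5, "x": 31.7, "y": -19.2, "z": 0, "turn": 0},
    {"grip": 8.5, "x": 31.7, "y": -19.2, "z": 0, "turn": 0},
    {"grip": 8.5, "x": 31.7, "y": -19.2, "z": 0, "turn": 0},
    {"grip": 8.5, "x": 31.7, "y": -19.2, "z": 0, "turn": 0},
    {"grip": 8.5, "x": 31.7, "y": -19.2, "z": 0, "turn": 0},
    {"grip": 8.5, "x": 31.7, "y": -19.2, "z": 0, "turn": 0},
    {"grip": 8.5, "x": 31.7, "y": -19.2, "z": 0, "turn": 0},
    {"grip": 8.5, "x": 31.7, "y": -19.2, "z": 0, "turn": 0},
    {"grip": 8.5, "x": 31.7, "y": -19.2, "z": 0, "turn": 0},
    {"grip": 8.5, "x": 31.7, "y": -19.2, "z": 0, "turn": 0},
    {"grip": 8.5, "x": 31.7, "y": -19.2, "z": 0, "turn": 0},
    {"grip": 8.5, "x": 31.7, "y": -19.2, "z": 0, "turn": 0},
  ],
)

```text
time_s: 1.4
eef_pos: [0.4741, -0.2512, 0.2075]
ee_rot: [[0.9, 0.437, -0.0], [0.437, -0.9, -0.0], [-0.0, -0.0, -1.0]]
wrist_force: [-0.1, 0.5, -1.0]
width: 0.993
```

```bash
cat > snap.py <<'E'
import sys,pickle,cv2
from plant import arm
n=sys.argv[1]; cam=sys.argv[2] if len(sys.argv)>2 else 'wrist'
s=arm.state();print(s['time_s'],s['joints'].round(2),s['eef_pos'].round(4),s['wrist_force'].round(2),s['moment'].round(3))
c=arm.get_calibration(cam)
p,d=arm.snapshot(cam);pickle.dump((c,p,d,s),open(f'pics/{n}.pkl','wb'))
cv2.imwrite(f'pics/{n}.png',cv2.convertScaleAbs(p,alpha=1.6))
E
python3 snap.py w2
```

```text
1.4 [ 33.79  15.27 -10.85 104.81   3.29  60.23 -42.41] [ 0.4741 -0.2512  0.2075] [-0.09  0.49 -1.04] [ 0.013  0.006 -0.021]
```

View pics/w2.png

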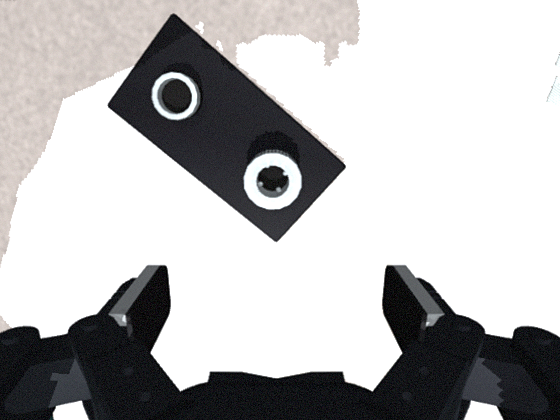

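The wrist picture shows the gauge at (272,181), with its four bore lugs visible, and the spacer at (175,96), about 1 px/mm. I'll go lower for a better view, and turn the wrist the unscrewing way to leave room for screwing later.

apply_moves(
  commands=[
    {"grip": 8.5, "x": 0, "y": 0, "z": 3, "turn": -1.7},
    {"grip": 8.5, "x": 0, "y": 0, "z": 6, "turn": -1.7},
    {"grip": 8.5, "x": 0, "y": 0, "z": 9, "turn": -1.7},
    {"grip": 8.5, "x": 0, "y": 0, "z": 9, "turn": -1.7},
    {"grip": 8.5, "x": 0, "y": 0, "z": 9, "turn": -1.7},
    {"grip": 8.5, "x": 0, "y": 0, "z": 9, "turn": -1.7},
    {"grip": 8.5, "x": 0, "y": 0, "z": 9, "turn": -1.7},
    {"grip": 8.5, "x": 0, "y": 0, "z": 9, "turn": -1.7},
    {"grip": 8.5, "x": 0, "y": 0, "z": 9, "turn": -1.7},
    {"grip": 8.5, "x": 0, "y": 0, "z": 9, "turn": -1.7},
    {"grip": 8.5, "x": 0, "y": 0, "z": 9, "turn": -1.7},
    {"grip": 8.5, "x": 0, "y": 0, "z": 9, "turn": -1.7},
  ],
)

```text
time_s: 2.65
eef_pos: [0.4744, -0.2509, 0.1175]
ee_rot: [[-0.555, 0.832, -0.0], [0.832, 0.555, 0.0], [0.0, -0.0, -1.0]]
wrist_force: [0.0, 0.3, 0.6]
width: 0.993
```

```bash
python3 snap.py w3
```

```text
2.65 [ 48.5   23.78 -29.35 109.01  14.74  50.94  45.53] [ 0.4744 -0.2509  0.1175] [0.01 0.29 0.61] [ 0.033 -0.033 -0.005]
```

View pics/w3.png

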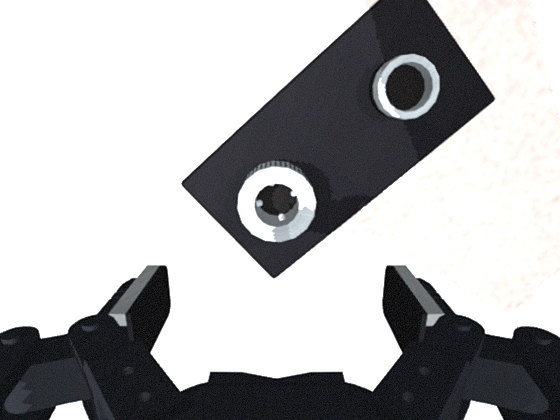

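The picture shows the gauge at about (277,203) with its side wall visible above it, and the spacer at (405,86). Clockwise turning lowers joint 7, which leaves plenty of range. Next I'll segment the top face and measure its centre and flats.

```bash
python3 - <<'E'
import pickle,cv2,numpy as np
c,p,d,s=pickle.load(open('pics/w3.pkl','rb'))
crop=p[145:265,210:350]
cv2.imwrite('pics/w3c.png',cv2.resize(cv2.convertScaleAbs(crop,alpha=1.3),None,fx=4.5,fy=4.5,interpolation=cv2.INTER_CUBIC))
print(d[195:215:4,230:330:6].round(3))
E
```

```text
[[0.28  0.281 0.243 0.243 0.243 0.27  0.27  0.27  0.269 0.27  0.27  0.261
  0.243 0.243 0.281 0.281 0.28 ]
 [0.283 0.281 0.244 0.244 0.244 0.272 0.272 0.27  0.271 0.271 0.272 0.268
  0.244 0.243 0.243 0.282 0.281]
 [0.282 0.282 0.246 0.245 0.254 0.262 0.273 0.271 0.272 0.271 0.271 0.265
  0.245 0.244 0.245 0.282 0.281]
 [0.283 0.282 0.245 0.246 0.25  0.271 0.273 0.272 0.273 0.272 0.272 0.258
  0.246 0.246 0.247 0.282 0.282]
 [0.283 0.284 0.247 0.247 0.247 0.266 0.273 0.273 0.273 0.274 0.27  0.253
  0.245 0.246 0.284 0.284 0.283]]
```

View pics/w3c.png

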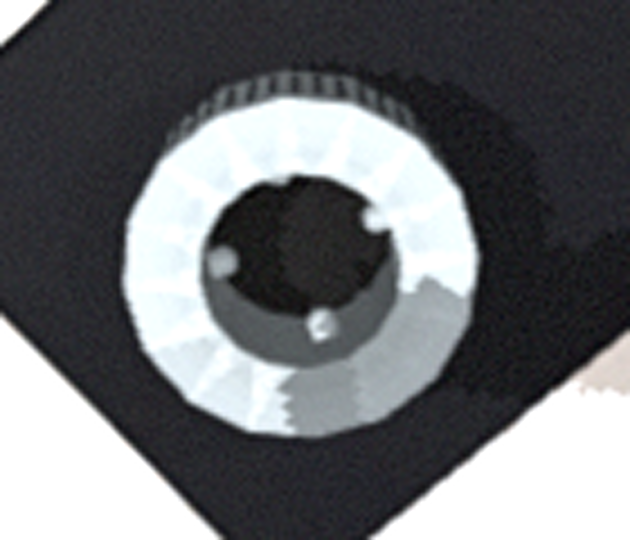

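```bash
cat > meas.py <<'E'
import pickle,cv2,numpy as np,sys
from h import *
def cloud(c,d):
    h,w=d.shape;u,v=np.meshgrid(np.arange(w),np.arange(h))
    K=np.array([[c['fx'],0,c['cx']],[0,c['fy'],c['cy']],[0,0,1]])
    q=cv2.undistortPoints(np.stack([u,v],-1).reshape(-1,1,2).astype(float),K,np.array([c['k1'],0,0,0.]))[:,0]
    z=d.reshape(-1);X=np.stack([q[:,0]*z,-q[:,1]*z,-z],1)
    P=c['pose'];return (X@P[:3,:3].T+P[:3,3]).reshape(h,w,3)
E
python3 - <<'E'
from meas import *
for n in ['w2','w3']:
    c,p,d,s=pickle.load(open(f'pics/{n}.pkl','rb'))
    W=cloud(c,d)
    m=(W[...,2]>0.042)&(W[...,2]<0.054)&(np.hypot(W[...,0]-.475,W[...,1]+.25)<.04)&(d>0)
    print(n,'top z',np.median(W[m][:,2]),m.sum(),'cloud mean',W[m].mean(0))
    g=cv2.cvtColor(p,cv2.COLOR_BGR2GRAY)
    cs,_=cv2.findContours(m.astype(np.uint8),cv2.RETR_EXTERNAL,cv2.CHAIN_APPROX_NONE)
    k=max(cs,key=cv2.contourArea); (u,v),ax,an=cv2.fitEllipse(k);print('ell',u,v,ax)
    for z in (.048,):
        C=plane(c,u,v,z);print('centre',C, 'tcp',s['eef_pos'])
    R=s['ee_rot'];dl=R.T@(C-s['eef_pos']);print('in tool (m)',dl)
    if n=='w3':
        # phase
        th=np.arange(0,2*np.pi,np.radians(0.25))
        for r in (.018,.020,.022,.024,.025):
            P=[proj(c,C+np.array([r*np.cos(t),r*np.sin(t),0])) for t in th]
            P=np.array(P,np.float32)
            val=cv2.remap(g.astype(np.float32),P[None,:,0],P[None,:,1],cv2.INTER_CUBIC)[0]
            F=[(k,(val*np.exp(-1j*k*th)).mean()) for k in (14,15,16,17,18)]
            print(r,[(k,round(abs(f),2)) for k,f in F],'peak angle',np.degrees(-np.angle(F[2][1])/16*-1*-1)%22.5)
        # outer edge radius profile
        rr=np.arange(.022,.031,.0001);rad=[]
        for t in th:
            P=np.array([proj(c,C+np.array([r*np.cos(t),r*np.sin(t),0])) for r in rr],np.float32)
            val=cv2.remap(g.astype(np.float32),P[None,:,0],P[None,:,1],cv2.INTER_CUBIC)[0]
            rad.append(rr[np.argmin(np.gradient(cv2.GaussianBlur(val[None],(9,1),0)[0]))])
        rad=np.array(rad);print('rad',rad.mean(),rad.std())
        for k in (1,2,14,15,16,17,18):
            f=(rad*np.exp(-1j*k*th)).mean()*2; print(k,abs(f)*1e3,(np.degrees(-np.angle(f)/k))%(360/k))
    print('toolyaw x',np.degrees(np.arctan2(R[1,0],R[0,0])),'y',np.degrees(np.arctan2(R[1,1],R[0,1])))
E
```

```text
w2 top z 0.04693273028606998 1768 cloud mean [ 0.47287055 -0.24847204  0.04685106]
ell 271.8578796386719 180.56436157226562 (55.952239990234375, 56.554012298583984)
centre [ 0.47315124 -0.24833254  0.048     ] tcp [ 0.47411964 -0.25119495  0.20750907]
in tool (m) [ 0.00042887 -0.00298649  0.15950916]
toolyaw x 25.901230072711027 y -64.09877120214885
w3 top z 0.04688409401616567 3260 cloud mean [ 0.47174919 -0.24844232  0.04676623]
ell 275.7840881347656 203.5022735595703 (75.42106628417969, 76.99597930908203)
centre [ 0.47141583 -0.24796806  0.048     ] tcp [ 0.4743532  -0.25088986  0.11751854]
in tool (m) [ 0.00405035 -0.00081778  0.0695192 ]
0.018 [(14, np.float64(1.65)), (15, np.float64(3.86)), (16, np.float64(2.51)), (17, np.float64(1.52)), (18, np.float64(0.82))] peak angle 17.56862558525569
0.02 [(14, np.float64(1.9)), (15, np.float64(2.09)), (16, np.float64(2.52)), (17, np.float64(2.49)), (18, np.float64(0.79))] peak angle 16.7855008498704
0.022 [(14, np.float64(1.86)), (15, np.float64(1.88)), (16, np.float64(1.03)), (17, np.float64(1.33)), (18, np.float64(1.04))] peak angle 17.36001880815245
0.024 [(14, np.float64(1.53)), (15, np.float64(1.43)), (16, np.float64(0.26)), (17, np.float64(0.44)), (18, np.float64(0.57))] peak angle 0.7072967106634502
0.025 [(14, np.float64(2.06)), (15, np.float64(4.24)), (16, np.float64(3.04)), (17, np.float64(1.87)), (18, np.float64(1.4))] peak angle 16.80957511816755
rad 0.026223124999999976 0.000826009457127387
1 1.135210494202291 317.86903737347
2 0.05832633600589389 33.950399698843775
14 0.010367735233360405 18.346610483476322
15 0.0722811381613987 8.35114261857069
16 0.18788660537424437 16.38473858200536
17 0.06623406472742835 12.94023027596586
18 0.015799806192746266 10.889091793726323
toolyaw x 123.67651939167806 y 33.67652015512318
```

```bash
cat >> meas.py <<'E'
def ringfit(c,p,C,r0,r1,sign=-1,it=4,n=360):
    """centre on plane C[2] from radial edge; sign -1: bright inside"""
    g=cv2.GaussianBlur(cv2.cvtColor(p,cv2.COLOR_BGR2GRAY).astype(np.float32),(3,3),0)
    th=np.arange(n)*2*np.pi/n;rr=np.arange(r0,r1,.0001);C=np.array(C,float)
    for _ in range(it):
        rad=[]
        for t in th:
            P=np.array([proj(c,C+np.array([r*np.cos(t),r*np.sin(t),0])) for r in rr],np.float32)
            v=cv2.remap(g,P[None,:,0],P[None,:,1],cv2.INTER_LINEAR)[0]
            rad.append(rr[np.argmax(sign*np.gradient(cv2.GaussianBlur(v[None],(15,1),0)[0]))])
        rad=np.array(rad);ok=abs(rad-np.median(rad))<.002
        A=np.c_[np.cos(th),np.sin(th),np.ones(n)][ok];x=np.linalg.lstsq(A,rad[ok],rcond=None)[0]
        C[:2]+=x[:2]
    return C,x[2],ok.mean(),rad
E
python3 - <<'E'
from meas import *
Cs=[];Rs=[]
for n in ['w2','w3']:
    c,p,d,s=pickle.load(open(f'pics/{n}.pkl','rb'))
    C,r,ok,rad=ringfit(c,p,[.4722,-.2485,.048],.0225,.030)
    print(n,C,r,ok); R=s['ee_rot'];Cs.append(C);Rs.append(R[:2,:2])
    th=np.arange(360)*np.pi/180;f=(rad*np.exp(-16j*th)).mean()*2;print(abs(f)*1e3,np.degrees(-np.angle(f)/16)%22.5)
# C_i = T + R_i b
A=np.block([[np.eye(2),Rs[0]],[np.eye(2),Rs[1]]]);x=np.linalg.solve(A,np.r_[Cs[0][:2],Cs[1][:2]])
print('truth',x[:2],'bias tool',x[2:])
d=R.T@np.r_[x[:2]-s['eef_pos'][:2],0];print('tool shift',d)
# triangulated top height from ellipse centres
cs=[pickle.load(open(f'pics/{n}.pkl','rb'))[0] for n in('w2','w3')]
print(tri([ray(cs[i],*proj(cs[i],Cs[i])) for i in (0,1)]))
E
```

```text
w2 [ 0.47263576 -0.24892925  0.048     ] 0.026288611111111092 1.0
0.15732321839323204 16.57184413265176
w3 [ 0.47224479 -0.24868557  0.048     ] 0.026223333333333307 1.0
0.17984736020459247 16.41883551673036
truth [ 0.47233394 -0.24897802] bias tool [2.92803848e-04 8.79734769e-05]
tool shift [ 2.71068811e-03 -6.20266507e-04  4.44329720e-07]
(array([ 0.47241734, -0.24899697,  0.04682184]), [np.float64(3.532954835621047e-05), np.float64(3.532954835614312e-05)])
```

Both views agree: the gauge centre is at (0.4723,-0.2490) with its top at 0.047, and the flats face 5.2° modulo 22.5°. Before grasping I'll go over the stud with the gripper empty and measure it and the seat.

apply_moves(
  commands=[
    {"grip": 8.5, "x": 0, "y": 0, "z": -5, "turn": 0},
    {"grip": 8.5, "x": 2, "y": 3, "z": -9, "turn": 0},
    {"grip": 8.5, "x": 21.3, "y": 28, "z": -9, "turn": 0},
    {"grip": 8.5, "x": 21.3, "y": 28, "z": -9, "turn": 0},
    {"grip": 8.5, "x": 21.3, "y": 28, "z": -9, "turn": 0},
    {"grip": 8.5, "x": 21.3, "y": 28, "z": -9, "turn": 0},
    {"grip": 8.5, "x": 21.3, "y": 28, "z": -9, "turn": 0},
    {"grip": 8.5, "x": 21.3, "y": 28, "z": -9, "turn": 0},
    {"grip": 8.5, "x": 21.3, "y": 28, "z": -9, "turn": 0},
    {"grip": 8.5, "x": 21.3, "y": 28, "z": -9, "turn": 0},
    {"grip": 8.5, "x": 21.3, "y": 28, "z": -9, "turn": 0},
    {"grip": 8.5, "x": 21.3, "y": 28, "z": -9, "turn": 0},
  ],
)

```text
time_s: 3.9
eef_pos: [0.5912, 0.0803, 0.2075]
ee_rot: [[-0.549, 0.836, -0.0], [0.836, 0.549, -0.001], [-0.0, -0.001, -1.0]]
wrist_force: [1.2, -0.7, 0.0]
width: 0.997
```

```bash
python3 snap.py w4
```

```text
3.9 [ 17.85  25.22 -37.6   95.68  16.72  64.84   8.97] [0.5912 0.0803 0.2075] [ 1.22 -0.68  0.03] [-0.     0.011  0.004]
```

View pics/w4.png

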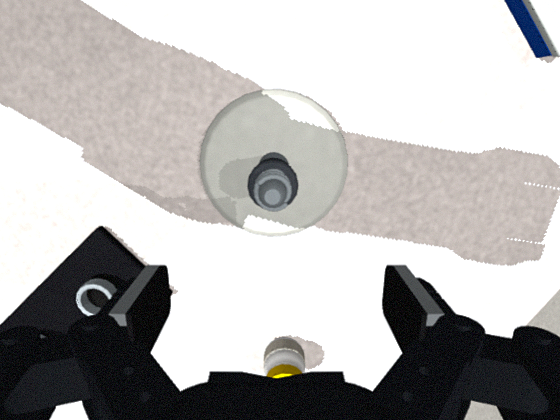

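The picture shows the stud tip at about (272,190), with the dark seat plate around it and the white foot beneath. The jar sits near (285,355). Next I'll read the stud axis and seat height from the depth.

```bash
python3 - <<'E'
from meas import *
c,p,d,s=pickle.load(open('pics/w4.pkl','rb'))
W=cloud(c,d);cv2.imwrite('pics/w4c.png',cv2.resize(cv2.convertScaleAbs(p[140:240,210:340],alpha=2.2),None,fx=5,fy=5,interpolation=cv2.INTER_CUBIC))
near=(np.hypot(W[...,0]-.589,W[...,1]-.082)<.04)&(d>0)
tip=near&(W[...,2]>.126);print('tip',W[tip].mean(0),W[tip][:,2].max(),tip.sum())
C0=W[tip].mean(0)
foot=(np.hypot(W[...,0]-.589,W[...,1]-.082)<.1)&(W[...,2]>.010)&(W[...,2]<.024)
print('foot z',np.median(W[foot][:,2]))
cs,_=cv2.findContours(foot.astype(np.uint8),cv2.RETR_EXTERNAL,cv2.CHAIN_APPROX_NONE);k=max(cs,key=cv2.contourArea)
pts=W[k[:,0,1],k[:,0,0]];A=np.c_[2*pts[:,:2],np.ones(len(pts))];x=np.linalg.lstsq(A,(pts[:,:2]**2).sum(1),rcond=None)[0];print('foot centre',x[:2],np.sqrt(x[2]+x[0]**2+x[1]**2))
r=np.hypot(W[...,0]-x[0],W[...,1]-x[1])
for a in np.arange(0,.03,.002):
    q=near&(r>=a)&(r<a+.002)&(W[...,2]>.06)
    if q.sum():print(round(a,3),q.sum(),np.percentile(W[q][:,2],[5,25,50,75,95]).round(4))
E
```

```text
tip [0.58277587 0.09141034 0.30854924] 0.3265268029511411 19604
foot z 0.016752849418999738
foot centre [0.58393255 0.08463423] 0.07352478363990873
0.0 82 [0.1314 0.1327 0.3044 0.3051 0.3129]
0.002 1177 [0.1324 0.3072 0.311  0.3144 0.3166]
0.004 1218 [0.1315 0.3071 0.3114 0.3144 0.3169]
0.006 1143 [0.1286 0.3052 0.3107 0.314  0.3168]
0.008 1199 [0.1246 0.3042 0.31   0.3139 0.3167]
0.01 1086 [0.1174 0.304  0.3095 0.3133 0.3162]
0.012 1173 [0.1007 0.1187 0.3066 0.3118 0.3161]
0.014 1000 [0.099  0.305  0.3111 0.3163 0.3247]
0.016 1169 [0.0981 0.1004 0.3114 0.3201 0.3246]
0.018 1115 [0.0975 0.1004 0.3148 0.3207 0.3248]
0.02 960 [0.3089 0.314  0.3192 0.3225 0.3247]
0.022 1005 [0.3098 0.3148 0.3185 0.3216 0.3243]
0.024 1118 [0.3089 0.3144 0.3176 0.3206 0.3234]
0.026 1255 [0.3065 0.3128 0.3169 0.3201 0.3225]
0.028 1282 [0.3045 0.3105 0.3154 0.319  0.3219]
```

View pics/w4c.png

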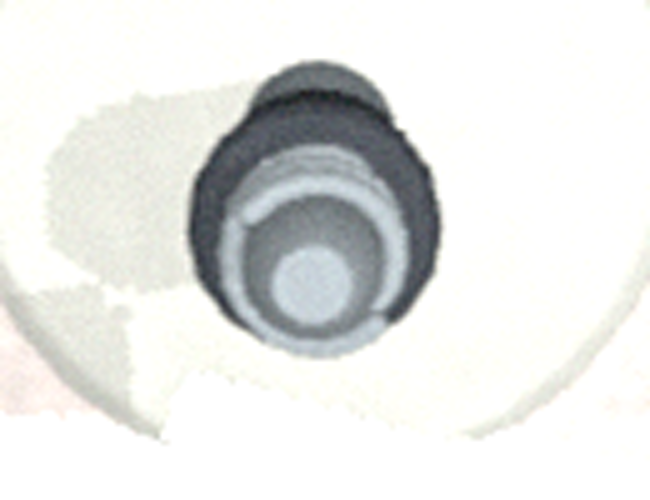

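```bash
cat > stud.py <<'E'
from meas import *
def run(n,guess):
    c,p,d,s=pickle.load(open(f'pics/{n}.pkl','rb'));W=cloud(c,d);z=W[...,2]
    g=cv2.cvtColor(p,cv2.COLOR_BGR2GRAY)
    near=(np.hypot(W[...,0]-guess[0],W[...,1]-guess[1])<.035)&(d>0)&(z<.14)
    t=near&(z>.1315)
    cs,_=cv2.findContours(t.astype(np.uint8),cv2.RETR_EXTERNAL,cv2.CHAIN_APPROX_NONE);k=max(cs,key=cv2.contourArea)
    (u,v),ax,_=cv2.fitEllipse(k);T=plane(c,u,v,.133)
    print(n,'tip px',u,v,ax,'centre',T,'tip z med',np.median(z[t]))
    C,r,ok,rad=ringfit(c,p,T,.003,.0085);print('tip edge fit',C,r,ok)
    r=np.hypot(W[...,0]-C[0],W[...,1]-C[1])
    q=near&(r>.0155)&(r<.019)&(z>.09)&(z<.112);print('seat z',q.sum(),np.percentile(z[q],[10,25,50,75,90]),'std',z[q].std())
    sp=near&(z>.09);cs,_=cv2.findContours((near&(z>.095)&(z<.105)).astype(np.uint8),cv2.RETR_EXTERNAL,cv2.CHAIN_APPROX_NONE);k=max(cs,key=cv2.contourArea)
    F=np.array([[0.,0,0]]);
    Cf,rf,okf,_=ringfit(c,p,[C[0],C[1],.0],.07,.08);print('foot outline fit(z=0)',Cf,rf,okf)
    R=s['ee_rot'];print('tip in tool xy',(R.T@(C-s['eef_pos']))[:2])
    return C,R
if __name__=='__main__':
    import sys
    run(sys.argv[1],(.587,.083))
E
python3 stud.py w4
```

```text
w4 tip px 271.4378662109375 196.47499084472656 (14.406862258911133, 15.59546947479248) centre [0.58379334 0.08450589 0.133     ] tip z med 0.13218056098010342
tip edge fit [0.58417128 0.08467158 0.133     ] 0.005487499999999996 1.0
seat z 457 [0.09816201 0.09866898 0.09918933 0.09966839 0.10011964] std 0.000829715680067304
foot outline fit(z=0) [0.58500276 0.08438562 0.        ] 0.07316228974987968 0.7638888888888888
tip in tool xy [ 0.00755701 -0.00339224]
```

The stud axis is near (0.5842,0.0847) and the seat top is about 0.099 to 0.100. A second view at another yaw will confirm this and show how the joints behave in the turn.

apply_moves(
  commands=[
    {"grip": 8.5, "x": 0.75, "y": -0.35, "z": 0, "turn": -1.7},
    {"grip": 8.5, "x": 0.75, "y": -0.35, "z": 0, "turn": -1.7},
    {"grip": 8.5, "x": 0.75, "y": -0.35, "z": 0, "turn": -1.7},
    {"grip": 8.5, "x": 0.75, "y": -0.35, "z": 0, "turn": -1.7},
    {"grip": 8.5, "x": 0.75, "y": -0.35, "z": 0, "turn": -1.7},
    {"grip": 8.5, "x": 0.75, "y": -0.35, "z": 0, "turn": -1.7},
    {"grip": 8.5, "x": 0.75, "y": -0.35, "z": 0, "turn": -1.7},
    {"grip": 8.5, "x": 0.75, "y": -0.35, "z": 0, "turn": -1.7},
    {"grip": 8.5, "x": 0.75, "y": -0.35, "z": 0, "turn": -1.7},
    {"grip": 8.5, "x": 0.75, "y": -0.35, "z": 0, "turn": -1.7},
    {"grip": 8.5, "x": 0.75, "y": -0.35, "z": 0, "turn": -1.7},
    {"grip": 8.5, "x": 0.75, "y": -0.35, "z": 0, "turn": -1.7},
  ],
)

```text
time_s: 5.15
eef_pos: [0.5842, 0.0847, 0.2075]
ee_rot: [[-0.754, -0.656, -0.0], [-0.656, 0.754, -0.0], [0.0, -0.0, -1.0]]
wrist_force: [-0.1, 0.1, -0.6]
width: 0.995
```

```bash
python3 snap.py w5; python3 stud.py w5
```

```text
5.15 [ 31.35  31.63 -58.75  96.19  28.76  68.78  96.61] [0.5842 0.0847 0.2075] [-0.15  0.13 -0.64] [-0.032  0.037 -0.009]
w5 tip px 275.8300476074219 208.37881469726562 (14.81252670288086, 15.14413833618164) centre [0.58406437 0.083938   0.133     ] tip z med 0.132003762361673
tip edge fit [0.58402834 0.08420845 0.133     ] 0.005495833333333329 1.0
seat z 430 [0.09793357 0.098451   0.09905035 0.09954862 0.09996353] std 0.000771541475429492
foot outline fit(z=0) [0.58453764 0.08452625 0.        ] 0.07344316450215503 0.8361111111111111
tip in tool xy [ 0.00039653 -0.0002732 ]
```

View pics/w5.png

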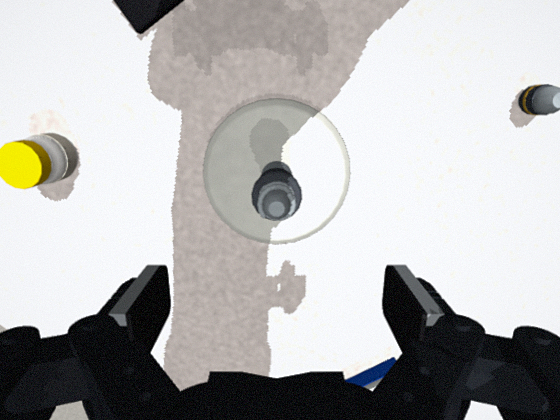

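The second view puts the tip at (0.5840,0.0842) and the seat at about 0.099, or 0.100 after correcting for the 1 mm by which depth reads low on known heights. The picture shows the stud at (276,208), the jar at (25,163) and the objective at (540,100). I'll go back to the gauge, lined up with its flats.

apply_moves(
  commands=[
    {"grip": 8.5, "x": 30.3, "y": -17.8, "z": 0, "turn": 0.23},
    {"grip": 8.5, "x": 30.3, "y": -17.8, "z": 0, "turn": 0.23},
    {"grip": 8.5, "x": 30.3, "y": -17.8, "z": 0, "turn": 0.23},
    {"grip": 8.5, "x": 30.3, "y": -17.8, "z": 0, "turn": 0.23},
    {"grip": 8.5, "x": 30.3, "y": -17.8, "z": 0, "turn": 0.23},
    {"grip": 8.5, "x": 30.3, "y": -17.8, "z": 0, "turn": 0.23},
    {"grip": 8.5, "x": 30.3, "y": -17.8, "z": 0, "turn": 0.23},
    {"grip": 8.5, "x": 30.3, "y": -17.8, "z": 0, "turn": 0.23},
    {"grip": 8.5, "x": 30.3, "y": -17.8, "z": 5, "turn": 0.23},
    {"grip": 8.5, "x": 30.3, "y": -17.8, "z": 8, "turn": 0.23},
    {"grip": 8.5, "x": 30.3, "y": -17.8, "z": 9, "turn": 0.23},
    {"grip": 8.5, "x": 30.3, "y": -17.8, "z": 9, "turn": 0.23},
  ],
)

```text
time_s: 6.4
eef_pos: [0.4707, -0.2466, 0.1172]
ee_rot: [[-0.886, -0.463, -0.001], [-0.463, 0.886, 0.001], [0.001, 0.001, -1.0]]
wrist_force: [-0.1, 0.3, 0.5]
width: 0.995
```

```bash
python3 snap.py w6; python3 - <<'E'
from meas import *
c,p,d,s=pickle.load(open('pics/w6.pkl','rb'))
C,r,ok,rad=ringfit(c,p,[.4723,-.249,.048],.0225,.030);R=s['ee_rot']
print(C,r,ok,'tool shift',R.T@(C-s['eef_pos']),'y ang',np.degrees(np.arctan2(R[1,1],R[0,1])))
th=np.arange(360)*np.pi/180;f=(rad*np.exp(-16j*th)).mean()*2;print(abs(f)*1e3,np.degrees(-np.angle(f)/16)%22.5)
E
```

```text
6.4 [ 65.6   29.93 -52.35 109.18  28.74  55.15 117.4 ] [ 0.4707 -0.2466  0.1172] [-0.06  0.35  0.47] [ 0.039 -0.009 -0.003]
[ 0.47209041 -0.24910381  0.048     ] 0.026239444444444423 1.0 tool shift [-0.00016169 -0.00295016  0.06917933] y ang 117.56432213745674
0.1732988579469925 16.436707888699576
```

View pics/w6.png

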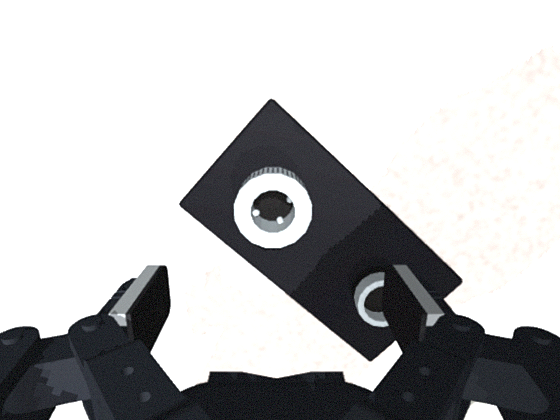

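The picture shows the gauge at (272,210) and the flats line up with the jaws. A 2.9 mm shift in y remains. I'll descend over it and close.

apply_moves(
  commands=[
    {"grip": 8.5, "x": 0, "y": -0.29, "z": 2, "turn": 0},
    {"grip": 8.5, "x": 0, "y": -0.29, "z": 5, "turn": 0},
    {"grip": 8.5, "x": 0, "y": -0.29, "z": 7, "turn": 0},
    {"grip": 8.5, "x": 0, "y": -0.29, "z": 9, "turn": 0},
    {"grip": 8.5, "x": 0, "y": -0.29, "z": 10.1, "turn": 0},
    {"grip": 8.5, "x": 0, "y": -0.29, "z": 10.1, "turn": 0},
  ],
)

```text
time_s: 7.05
eef_pos: [0.4727, -0.2494, 0.0168]
ee_rot: [[-0.886, -0.463, -0.0], [-0.463, 0.886, -0.0], [0.0, -0.0, -1.0]]
wrist_force: [0.1, 1.5, -0.2]
width: 0.995
```

apply_moves(
  commands=[
    {"grip": 4.5, "x": 0, "y": 0, "z": 0, "turn": 0},
    {"grip": 4.5, "x": 0, "y": 0, "z": 0, "turn": 0},
    {"grip": 4.5, "x": 0, "y": 0, "z": 0, "turn": 0},
    {"grip": 4.5, "x": 0, "y": 0, "z": 0, "turn": 0},
    {"grip": 4.5, "x": 0, "y": 0, "z": 0, "turn": 0},
    {"grip": 4.5, "x": 0, "y": 0, "z": 0, "turn": 0},
    {"grip": 4.5, "x": 0, "y": 0, "z": 0, "turn": 0},
    {"grip": 4.5, "x": 0, "y": 0, "z": 0, "turn": 0},
  ],
  squeeze=60,
)

```text
time_s: 7.85
eef_pos: [0.4732, -0.2497, 0.0182]
ee_rot: [[-0.886, -0.464, 0.001], [-0.464, 0.886, -0.002], [-0.0, -0.002, -1.0]]
wrist_force: [-5.8, 1.6, 20.5]
width: 0.569
```

```bash
python3 snap.py w7
```

```text
7.85 [ 59.82  38.12 -45.17 111.82  37.73  45.8  110.78] [ 0.4732 -0.2497  0.0182] [-5.84  1.59 20.49] [ 0.366  1.346 -0.009]
```

View pics/w7.png

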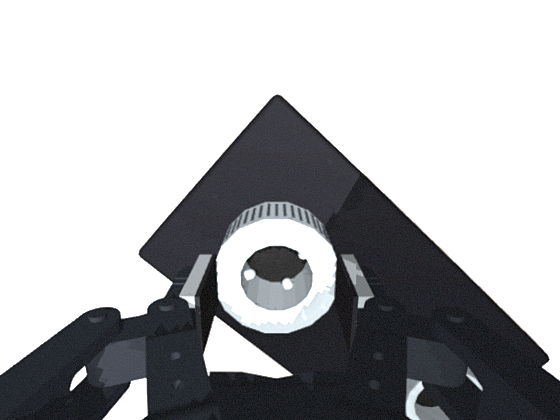

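The picture shows the gauge between the pads at (277,275), with the spacer partly hidden at lower right. The upward force of 20 N probably comes from the pads swinging forward. I'll relieve it by lifting slightly, then check the grip.

apply_moves(
  commands=[
    {"grip": 4.5, "x": 0, "y": 0, "z": -0.2, "turn": 0},
    {"grip": 4.5, "x": 0, "y": 0, "z": -0.3, "turn": 0},
    {"grip": 4.5, "x": 0, "y": 0, "z": -0.3, "turn": 0},
  ],
)

```text
time_s: 8.2
eef_pos: [0.4725, -0.2493, 0.0198]
ee_rot: [[-0.886, -0.464, 0.0], [-0.464, 0.886, -0.0], [-0.0, -0.0, -1.0]]
wrist_force: [-0.1, 0.9, -2.2]
width: 0.566
```

```bash
python3 snap.py w8; python3 - <<'E'
from plant import arm
s=arm.state();print(s['width'],s['ee_rot'])
E
```

```text
8.2 [ 59.98  37.97 -45.34 111.83  37.49  46.   110.98] [ 0.4725 -0.2493  0.0198] [-0.05  0.88 -2.25] [ 0.008 -0.053  0.033]
0.5675434282290829 [[-8.86052087e-01 -4.63585696e-01  3.41640860e-05]
 [-4.63585697e-01  8.86052088e-01 -1.40514058e-05]
 [-2.37571290e-05 -2.82882591e-05 -9.99999999e-01]]
```

View pics/w8.png

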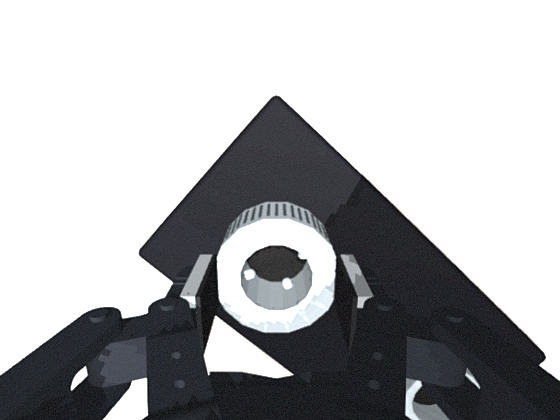

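The wrist now carries about 2.2 N, which matches the gauge's weight, so it is held. I'll measure where it sits in the hand from the depth image.

```bash
cat > held.py <<'E'
from meas import *
def held(n):
    c,p,d,s=pickle.load(open(f'pics/{n}.pkl','rb'));W=cloud(c,d);R=s['ee_rot'];t=s['eef_pos']
    T=(W-t)@R   # tool coords
    r=np.hypot(T[...,0],T[...,1])
    m=(r<.032)&(T[...,2]<-.015)&(T[...,2]>-.04)&(d>0)
    q=m&(r>.019)&(r<.024);zt=np.median(T[q][:,2]);print('top z tool',zt,q.sum(),'std',T[q][:,2].std())
    k=q&(abs(T[...,2]-zt)<.0025);A=np.c_[T[k][:,:2],np.ones(k.sum())];x=np.linalg.lstsq(A,T[k][:,2],rcond=None)[0];print('tilt slopes',x[:2])
    zw=t[2]-zt
    for z0 in (zw,zw+.001):
        C,rr,ok,_=ringfit(c,p,[t[0],t[1],z0],.0225,.030);print('top z',z0,'underside',z0-.026,'centre tool',((C-t)@R)[:2],rr,ok)
        C,rr,ok,_=ringfit(c,p,[t[0],t[1],z0],.0125,.0175,sign=1);print('   bore',((C-t)@R)[:2],rr,ok)
import sys;held(sys.argv[1])
E
python3 held.py w8;python3 held.py w7
```

```text
top z tool -0.028325970447382012 3608 std 0.0013019280602007972
tilt slopes [-0.00264722 -0.00278453]
top z 0.04816771132413483 underside 0.022167711324134833 centre tool [ 0.00022692 -0.00050749] 0.02594269682551189 0.9888888888888889
   bore [ 0.00013914 -0.00057144] 0.014971111111111103 1.0
top z 0.04916771132413483 underside 0.023167711324134834 centre tool [ 0.00073665 -0.00050468] 0.02575506722655733 0.9888888888888889
   bore [ 0.00065836 -0.00057254] 0.01485888888888887 1.0
top z tool -0.02866456127767885 3594 std 0.0010675869897918266
tilt slopes [-0.00294521 -0.00154817]
top z 0.04683310317772549 underside 0.02083310317772549 centre tool [ 0.00023767 -0.00046611] 0.025946388888888876 1.0
   bore [ 0.00016225 -0.00046095] 0.014970555555555543 1.0
top z 0.04783310317772549 underside 0.02183310317772549 centre tool [ 0.00075361 -0.00046768] 0.025760555555555533 1.0
   bore [ 0.00068304 -0.00045993] 0.014863888888888876 1.0
```

It is held level and centred within about 0.5 mm, with its underside about 3.5 mm above the TCP. I'll lift it and carry it above the stud.

apply_moves(
  commands=[
    {"grip": 4.5, "x": 0, "y": 0, "z": -4, "turn": 0},
    {"grip": 4.5, "x": 0, "y": 0, "z": -8, "turn": 0},
    {"grip": 4.5, "x": 0, "y": 0, "z": -12, "turn": 0},
    {"grip": 4.5, "x": -2, "y": 2, "z": -14.5, "turn": 0},
    {"grip": 4.5, "x": -5, "y": 4.8, "z": -14.5, "turn": 0},
    {"grip": 4.5, "x": -8, "y": 7.7, "z": -14.5, "turn": 0},
    {"grip": 4.5, "x": -11, "y": 10.6, "z": -14.5, "turn": 0},
    {"grip": 4.5, "x": -14, "y": 13.5, "z": -14.5, "turn": 0},
    {"grip": 4.5, "x": -17, "y": 16.4, "z": -14.5, "turn": 0},
    {"grip": 4.5, "x": -20, "y": 19.2, "z": -14.5, "turn": 0},
    {"grip": 4.5, "x": -23, "y": 22.1, "z": -14.5, "turn": 0},
    {"grip": 4.5, "x": -25.4, "y": 24.4, "z": -14.5, "turn": 0},
  ],
)

```text
time_s: 9.45
eef_pos: [0.5845, 0.0873, 0.1645]
ee_rot: [[-0.885, -0.465, -0.0], [-0.465, 0.885, 0.0], [0.0, 0.001, -1.0]]
wrist_force: [-0.5, -0.5, -2.0]
width: 0.567
```

apply_moves(
  commands=[
    {"grip": 4.5, "x": 0, "y": 0, "z": 0, "turn": 0},
    {"grip": 4.5, "x": 0, "y": 0, "z": 0, "turn": 0},
  ],
)

```text
time_s: 9.65
eef_pos: [0.5841, 0.0855, 0.1642]
ee_rot: [[-0.885, -0.465, -0.001], [-0.465, 0.885, 0.0], [0.001, 0.001, -1.0]]
wrist_force: [-0.3, -0.5, -1.7]
width: 0.567
```

```bash
python3 snap.py w9; python3 held.py w9; python3 - <<'E'
from plant import arm
s=arm.state();print(s['width'],s['ee_rot'].round(4),s['eef_pos'])
E
python3 snap.py s9 scene
```

```text
9.65 [ 28.22  32.88 -53.98  98.67  29.28  63.79  82.9 ] [0.5841 0.0855 0.1642] [-0.29 -0.51 -1.7 ] [-0.028  0.05  -0.009]
top z tool -0.02829199967042911 3619 std 0.0013403592767144766
tilt slopes [-0.00198954 -0.00161659]
top z 0.192527201168675 underside 0.166527201168675 centre tool [ 0.00037408 -0.00054224] 0.025739627547342086 0.7972222222222223
   bore [ 0.00040853 -0.00039588] 0.015178875976887796 0.9194444444444444
top z 0.193527201168675 underside 0.167527201168675 centre tool [-3.04338752e-04 -4.42532213e-05] 0.026466616416846812 0.7277777777777777
   bore [-0.0004796  -0.00061823] 0.01421747393678546 0.9583333333333334
0.5670950532901786 [[-8.860e-01 -4.637e-01 -8.000e-04]
 [-4.637e-01  8.860e-01 -3.000e-04]
 [ 8.000e-04  1.000e-04 -1.000e+00]] [0.58412616 0.08432452 0.16420657]
9.7 [ 28.31  32.86 -53.95  98.69  29.28  63.78  82.91] [0.5841 0.0843 0.1642] [-0.64 -0.12 -1.29] [-0.036  0.005 -0.021]
```

View pics/w9.png

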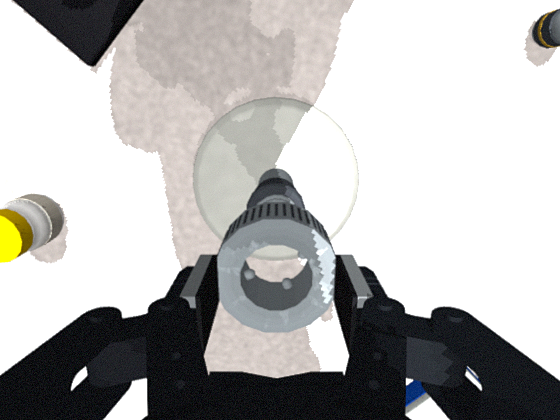

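View pics/s9.png

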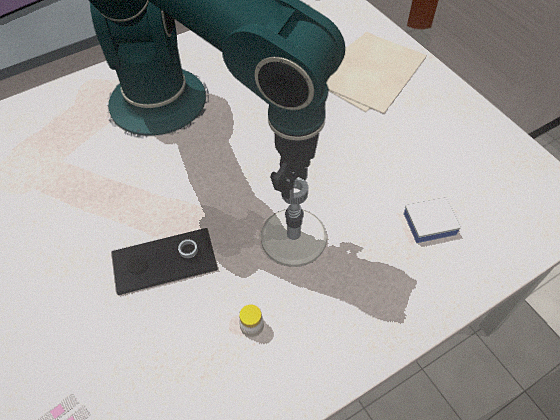

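The gauge hangs right above the stud: in the wrist picture the stud is at about (277,190) and the ring at (277,280). In the scene picture the spacer, jar and box are untouched. I'll turn back a little for range, then lower it over the tip.

apply_moves(
  commands=[
    {"grip": 4.5, "x": 0, "y": 0.05, "z": 0, "turn": -0.15},
    {"grip": 4.5, "x": 0, "y": 0.05, "z": 0, "turn": -0.3},
    {"grip": 4.5, "x": 0, "y": 0.05, "z": 0, "turn": -0.45},
    {"grip": 4.5, "x": 0, "y": 0.05, "z": 0, "turn": -0.5},
    {"grip": 4.5, "x": 0, "y": 0.05, "z": 1, "turn": -0.5},
    {"grip": 4.5, "x": 0, "y": 0.05, "z": 2, "turn": -0.5},
    {"grip": 4.5, "x": 0, "y": 0.05, "z": 3, "turn": -0.5},
    {"grip": 4.5, "x": 0, "y": 0.05, "z": 3.6, "turn": -0.5},
    {"grip": 4.5, "x": 0, "y": 0.05, "z": 4, "turn": -0.5},
    {"grip": 4.5, "x": 0, "y": 0.05, "z": 4, "turn": -0.5},
  ],
)

```text
time_s: 10.75
eef_pos: [0.5839, 0.0853, 0.124]
ee_rot: [[-0.555, -0.832, -0.001], [-0.832, 0.555, 0.0], [0.0, 0.001, -1.0]]
wrist_force: [1.4, -0.1, -2.9]
width: 0.57
```

```bash
python3 snap.py w10; python3 snap.py s10 scene; python3 -c "
import cv2;p=cv2.imread('pics/s10.png')[140:280,220:370];cv2.imwrite('pics/s10c.png',cv2.resize(p,None,fx=4,fy=4,interpolation=cv2.INTER_CUBIC))"
```

```text
10.75 [ 30.39  38.36 -58.09 100.49  36.49  62.3  106.12] [0.5839 0.0853 0.124 ] [ 1.43 -0.14 -2.86] [ 0.039 -0.018  0.002]
10.8 [ 30.4   38.33 -58.11 100.47  36.48  62.31 106.14] [0.5841 0.0853 0.1245] [ 0.3   0.34 -1.48] [ 0.038 -0.021  0.019]
```

View pics/w10.png

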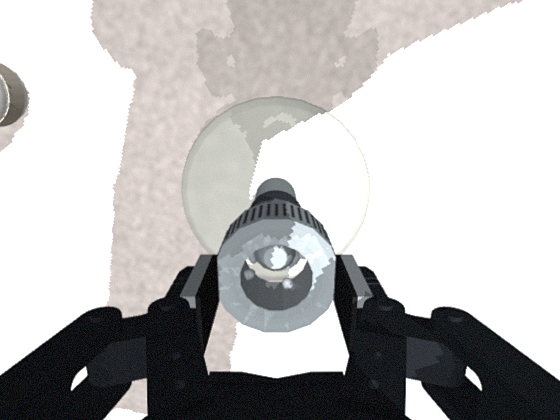

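View pics/s10c.png

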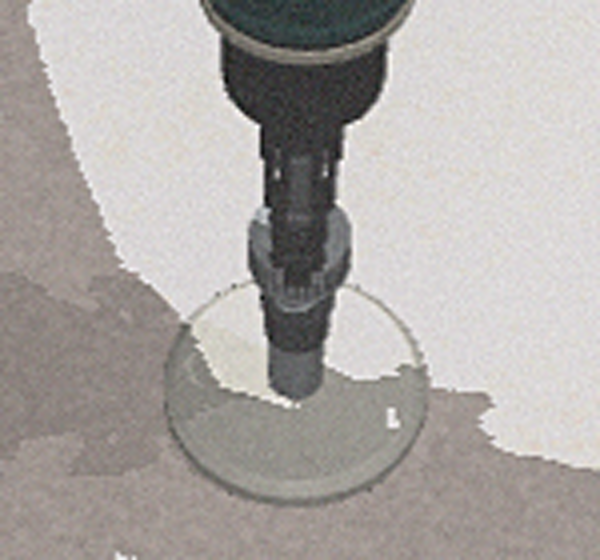

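The tip is visible inside the bore at (277,257) and there is no contact yet. I'll lower it in small steps and watch the force.

apply_moves(
  commands=[
    {"grip": 4.5, "x": 0, "y": 0, "z": 0.2, "turn": 0},
    {"grip": 4.5, "x": 0, "y": 0, "z": 0.4, "turn": 0},
    {"grip": 4.5, "x": 0, "y": 0, "z": 0.5, "turn": 0},
    {"grip": 4.5, "x": 0, "y": 0, "z": 0.5, "turn": 0},
  ],
)

```text
time_s: 11.25
eef_pos: [0.5841, 0.0852, 0.1194]
ee_rot: [[-0.555, -0.832, -0.0], [-0.832, 0.555, 0.0], [0.0, 0.0, -1.0]]
wrist_force: [0.6, 0.9, -1.2]
width: 0.567
```

apply_moves(
  commands=[
    {"grip": 4.5, "x": 0, "y": 0, "z": 0.1, "turn": 0},
    {"grip": 4.5, "x": 0, "y": 0, "z": 0.2, "turn": 0},
    {"grip": 4.5, "x": 0, "y": 0, "z": 0.2, "turn": 0},
  ],
)

```text
time_s: 11.55
eef_pos: [0.5841, 0.0852, 0.1174]
ee_rot: [[-0.555, -0.832, -0.0], [-0.832, 0.555, 0.0], [0.0, 0.0, -1.0]]
wrist_force: [-0.1, -0.5, -2.2]
width: 0.564
```

apply_moves(
  commands=[
    {"grip": 4.5, "x": 0, "y": 0, "z": 0.1, "turn": 0},
    {"grip": 4.5, "x": 0, "y": 0, "z": 0.2, "turn": 0},
    {"grip": 4.5, "x": 0, "y": 0, "z": 0.2, "turn": 0},
  ],
)

```text
time_s: 11.85
eef_pos: [0.5841, 0.0852, 0.1154]
ee_rot: [[-0.555, -0.832, -0.0], [-0.832, 0.555, -0.0], [0.0, 0.0, -1.0]]
wrist_force: [0.4, -0.4, -1.7]
width: 0.57
```

apply_moves(
  commands=[
    {"grip": 4.5, "x": 0, "y": 0, "z": 0.1, "turn": 0},
    {"grip": 4.5, "x": 0, "y": 0, "z": 0.2, "turn": 0},
    {"grip": 4.5, "x": 0, "y": 0, "z": 0.2, "turn": 0},
  ],
)

```text
time_s: 12.15
eef_pos: [0.5841, 0.0852, 0.1134]
ee_rot: [[-0.555, -0.832, -0.0], [-0.832, 0.555, 0.0], [0.0, 0.0, -1.0]]
wrist_force: [0.5, -0.9, -2.1]
width: 0.571
```

apply_moves(
  commands=[
    {"grip": 4.5, "x": 0, "y": 0, "z": 0.1, "turn": 0},
    {"grip": 4.5, "x": 0, "y": 0, "z": 0.2, "turn": 0},
    {"grip": 4.5, "x": 0, "y": 0, "z": 0.2, "turn": 0},
  ],
)

```text
time_s: 12.45
eef_pos: [0.5845, 0.0855, 0.1121]
ee_rot: [[-0.555, -0.832, 0.001], [-0.832, 0.555, 0.0], [-0.001, -0.001, -1.0]]
wrist_force: [-2.3, 0.4, 6.1]
width: 0.566
```

It touched at TCP z 0.112, which puts the underside near 0.116, close to the 8 N pressing down now. I'll start turning clockwise and descend with the lead (0.32 cm per rad), watching force and moment.

apply_moves(
  commands=[
    {"grip": 4.5, "x": 0, "y": 0, "z": 0.045, "turn": 0.14},
    {"grip": 4.5, "x": 0, "y": 0, "z": 0.09, "turn": 0.28},
    {"grip": 4.5, "x": 0, "y": 0, "z": 0.13, "turn": 0.42},
    {"grip": 4.5, "x": 0, "y": 0, "z": 0.18, "turn": 0.56},
  ],
)

```text
time_s: 12.85
eef_pos: [0.5849, 0.0853, 0.1105]
ee_rot: [[-0.915, -0.404, 0.002], [-0.404, 0.915, 0.0], [-0.002, -0.001, -1.0]]
wrist_force: [1.2, -0.5, 5.6]
width: 0.567
```

```bash
cat > st.py <<'E'
from plant import arm
import numpy as np
s=arm.state();R=s['ee_rot'];print(s['time_s'],s['joints'].round(1),s['eef_pos'].round(4),'F',s['wrist_force'].round(2),'M',s['moment'].round(3),'yawx',np.degrees(np.arctan2(R[1,0],R[0,0])).round(2),'w',round(s['width'],3),'tilt',R[:2,2].round(4))
E
python3 st.py
```

```text
12.85 [ 25.7  35.9 -50.3 101.1  32.1  58.3  77. ] [0.5849 0.0853 0.1105] F [ 1.17 -0.46  5.59] M [-0.278 -0.318 -0.01 ] yawx -156.15 w 0.567 tilt [0.0018 0.0002]
```

apply_moves(
  commands=[
    {"grip": 4.5, "x": 0, "y": 0, "z": 0.045, "turn": 0.14},
    {"grip": 4.5, "x": 0, "y": 0, "z": 0.09, "turn": 0.28},
    {"grip": 4.5, "x": 0, "y": 0, "z": 0.135, "turn": 0.42},
    {"grip": 4.5, "x": 0, "y": 0, "z": 0.18, "turn": 0.56},
    {"grip": 4.5, "x": 0, "y": 0, "z": 0.22, "turn": 0.7},
    {"grip": 4.5, "x": 0, "y": 0, "z": 0.265, "turn": 0.84},
  ],
)

```text
time_s: 13.45
eef_pos: [0.5848, 0.0851, 0.1078]
ee_rot: [[-0.912, 0.411, 0.001], [0.411, 0.912, -0.0], [-0.001, 0.001, -1.0]]
wrist_force: [1.0, -1.4, 5.8]
width: 0.568
```

```bash
python3 st.py
```

```text
13.45 [ 18.4  32.3 -39.4 101.5  24.5  55.   34.7] [0.5848 0.0851 0.1078] F [ 1.01 -1.42  5.81] M [-0.421 -0.027  0.053] yawx 155.73 w 0.568 tilt [ 0.0015 -0.0001]
```

apply_moves(
  commands=[
    {"grip": 4.5, "x": 0, "y": 0, "z": 0.045, "turn": 0.14},
    {"grip": 4.5, "x": 0, "y": 0, "z": 0.09, "turn": 0.28},
    {"grip": 4.5, "x": 0, "y": 0, "z": 0.135, "turn": 0.42},
    {"grip": 4.5, "x": 0, "y": 0, "z": 0.18, "turn": 0.56},
    {"grip": 4.5, "x": 0, "y": 0, "z": 0.22, "turn": 0.7},
    {"grip": 4.5, "x": 0, "y": 0, "z": 0.265, "turn": 0.84},
    {"grip": 4.5, "x": 0, "y": 0, "z": 0.31, "turn": 0.98},
    {"grip": 4.5, "x": 0, "y": 0, "z": 0.355, "turn": 1.12},
  ],
)

```text
time_s: 14.25
eef_pos: [0.5846, 0.0853, 0.1042]
ee_rot: [[-0.027, 1.0, 0.001], [1.0, 0.027, 0.0], [0.0, 0.001, -1.0]]
wrist_force: [-0.5, -0.1, 6.0]
width: 0.565
```

```bash
python3 st.py
```

```text
14.25 [  7.8  29.2 -24.9 102.   15.1  52.1 -22. ] [0.5846 0.0853 0.1042] F [-0.54 -0.13  5.98] M [-0.195  0.235  0.003] yawx 91.57 w 0.565 tilt [0.0011 0.0001]
```

apply_moves(
  commands=[
    {"grip": 4.5, "x": 0, "y": 0, "z": 0.045, "turn": 0.14},
    {"grip": 4.5, "x": 0, "y": 0, "z": 0.09, "turn": 0.28},
    {"grip": 4.5, "x": 0, "y": 0, "z": 0.135, "turn": 0.42},
    {"grip": 4.5, "x": 0, "y": 0, "z": 0.18, "turn": 0.56},
    {"grip": 4.5, "x": 0, "y": 0, "z": 0.22, "turn": 0.7},
    {"grip": 4.5, "x": 0, "y": 0, "z": 0.265, "turn": 0.84},
  ],
)

```text
time_s: 14.85
eef_pos: [0.5846, 0.0856, 0.1016]
ee_rot: [[0.726, 0.688, 0.001], [0.688, -0.726, 0.0], [0.001, 0.001, -1.0]]
wrist_force: [-0.3, 0.2, 4.9]
width: 0.571
```

```bash
python3 st.py
```

```text
14.85 [ -0.4  27.9 -14.1 102.4   8.5  50.6 -64.8] [0.5846 0.0856 0.1016] F [-0.25  0.17  4.91] M [0.133 0.115 0.045] yawx 43.45 w 0.571 tilt [0.0012 0.0005]
```

After 0.54 turn it runs freely, at about 5 N and with negligible moment. Joint 7 would run short before the seat, so I'll regrip here: open, turn back six flats (135°, 2.356 rad), then close.

apply_moves(
  commands=[
    {"grip": 7.5, "x": 0, "y": 0, "z": 0, "turn": 0},
    {"grip": 7.5, "x": 0, "y": 0, "z": 0, "turn": 0},
    {"grip": 7.5, "x": 0, "y": 0, "z": 0, "turn": 0},
    {"grip": 7.5, "x": 0, "y": 0, "z": 0, "turn": 0},
  ],
)

```text
time_s: 15.25
eef_pos: [0.5841, 0.0851, 0.1008]
ee_rot: [[0.721, 0.693, -0.0], [0.693, -0.721, 0.0], [-0.0, -0.0, -1.0]]
wrist_force: [0.0, -0.1, -0.3]
width: 0.877
```

```bash
python3 st.py; python3 snap.py w11
```

```text
15.25 [ -0.3  28.  -14.2 102.4   8.5  50.7 -64.4] [0.5841 0.0851 0.1008] F [ 0.04 -0.13 -0.25] M [ 0.024 -0.013  0.083] yawx 43.87 w 0.877 tilt [-0.0002  0.0001]
15.25 [ -0.29  28.   -14.17 102.4    8.54  50.65 -64.43] [0.5841 0.0851 0.1008] [ 0.04 -0.13 -0.25] [ 0.024 -0.013  0.083]
```

View pics/w11.png

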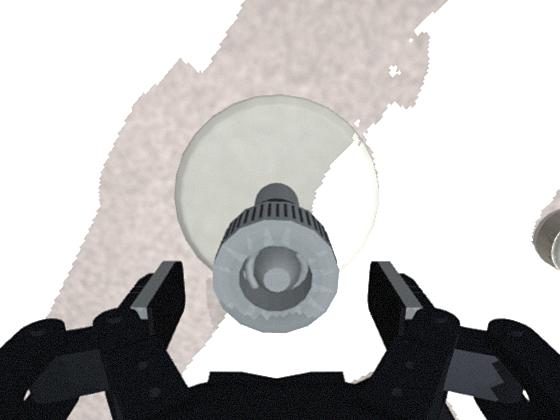

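The gauge now sits freely on the stud, with the ring at (277,275) and the stud tip inside at (278,280). I'll measure its height, tilt and flats.

```bash
cat > gz.py <<'E'
from meas import *
def gz(n,g=(.5845,.0848)):
    c,p,d,s=pickle.load(open(f'pics/{n}.pkl','rb'));W=cloud(c,d);R=s['ee_rot']
    r=np.hypot(W[...,0]-g[0],W[...,1]-g[1])
    q=(r>.0185)&(r<.0235)&(W[...,2]>.115)&(W[...,2]<.16)&(d>0)
    zt=np.median(W[q][:,2]);A=np.c_[W[q][:,:2]-g,np.ones(q.sum())];x=np.linalg.lstsq(A,W[q][:,2],rcond=None)[0]
    tip=(r<.0035)&(d>0);print(n,'top z',zt,'underside(raw,+1mm)',zt-.026,zt-.025,'slopes',x[:2],'n',q.sum(),'tip z',np.median(W[tip][:,2]))
    C,rr,ok,rad=ringfit(c,p,[g[0],g[1],zt+.001],.0225,.030);print('centre',C,rr,ok)
    th=np.arange(360)*np.pi/180;f=(rad*np.exp(-16j*th)).mean()*2
    fl=(np.degrees(-np.angle(f)/16)+11.25)%22.5;y=np.degrees(np.arctan2(R[1,1],R[0,1]))
    print('amp',abs(f)*1e3,'flat phase',fl,'tool y',y,'err (tool y CCW ahead)',(y-fl+11.25)%22.5-11.25)
import sys;gz(sys.argv[1])
E
python3 gz.py w11
```

```text
w11 top z 0.13019308584985612 underside(raw,+1mm) 0.10419308584985612 0.10519308584985612 slopes [0.01847578 0.00953656] n 3488 tip z 0.13199101874890176
centre [0.58450549 0.08570162 0.13119309] 0.024804720361527418 0.7805555555555556
amp 0.31635441998722175 flat phase 7.190180676998297 tool y -46.12930655506758 err (tool y CCW ahead) -8.319487232065875
```

The underside is at about 0.105, matching the hand's reading, so the seat should be about 90° further on. The ring edge has poor contrast here, so the flat phase is unreliable. I'll trust the six-flat step instead.

apply_moves(
  commands=[
    {"grip": 7.5, "x": 0, "y": 0, "z": 0, "turn": -0.149},
    {"grip": 7.5, "x": 0, "y": 0, "z": 0, "turn": -0.298},
    {"grip": 7.5, "x": 0, "y": 0, "z": 0, "turn": -0.447},
    {"grip": 7.5, "x": 0, "y": 0, "z": 0, "turn": -0.596},
    {"grip": 7.5, "x": 0, "y": 0, "z": 0, "turn": -0.745},
    {"grip": 7.5, "x": 0, "y": 0, "z": 0, "turn": -0.894},
    {"grip": 7.5, "x": 0, "y": 0, "z": 0, "turn": -1.043},
    {"grip": 7.5, "x": 0, "y": 0, "z": 0, "turn": -1.178},
    {"grip": 7.5, "x": 0, "y": 0, "z": 0, "turn": -1.178},
  ],
)

```text
time_s: 16.2
eef_pos: [0.5841, 0.0849, 0.1008]
ee_rot: [[-0.365, 0.931, -0.0], [0.931, 0.365, 0.0], [0.001, -0.0, -1.0]]
wrist_force: [-0.4, 0.0, -0.9]
width: 0.878
```

apply_moves(
  commands=[
    {"grip": 7.5, "x": 0, "y": 0, "z": 0, "turn": -0.149},
    {"grip": 7.5, "x": 0, "y": 0, "z": 0, "turn": -0.298},
    {"grip": 7.5, "x": 0, "y": 0, "z": 0, "turn": -0.447},
    {"grip": 7.5, "x": 0, "y": 0, "z": 0, "turn": -0.596},
    {"grip": 7.5, "x": 0, "y": 0, "z": 0, "turn": -0.745},
    {"grip": 7.5, "x": 0, "y": 0, "z": 0, "turn": -0.894},
    {"grip": 7.5, "x": 0, "y": 0, "z": 0, "turn": -1.043},
    {"grip": 7.5, "x": 0, "y": 0, "z": 0, "turn": -1.178},
    {"grip": 7.5, "x": 0, "y": 0, "z": 0, "turn": -1.178},
  ],
)

```text
time_s: 17.1
eef_pos: [0.5841, 0.085, 0.1007]
ee_rot: [[-1.0, 0.023, -0.001], [0.023, 1.0, 0.0], [0.001, 0.0, -1.0]]
wrist_force: [0.1, 0.5, 0.4]
width: 0.876
```

```bash
python3 snap.py w12; python3 gz.py w12; python3 st.py
```

```text
17.1 [ 21.82  34.48 -44.41 101.64  28.59  55.8   54.53] [0.5841 0.085  0.1007] [0.14 0.53 0.41] [-0.005  0.    -0.001]
w12 top z 0.13010576718993416 underside(raw,+1mm) 0.10410576718993417 0.10510576718993417 slopes [0.01472035 0.00915886] n 3513 tip z 0.1319049993314723
centre [0.58507921 0.08398276 0.13110577] 0.02776970235611642 0.8222222222222222
amp 0.47652793173743474 flat phase 1.1062010984039414 tool y 88.68228609198044 err (tool y CCW ahead) -2.423915006423499
17.15 [ 21.8  34.5 -44.4 101.6  28.5  55.8  54.3] [0.584  0.085  0.1007] F [ 0.23 -0.7   0.89] M [-0.001 -0.041  0.02 ] yawx 178.41 w 0.881 tilt [-0.0005  0.0004]
```

View pics/w12.png

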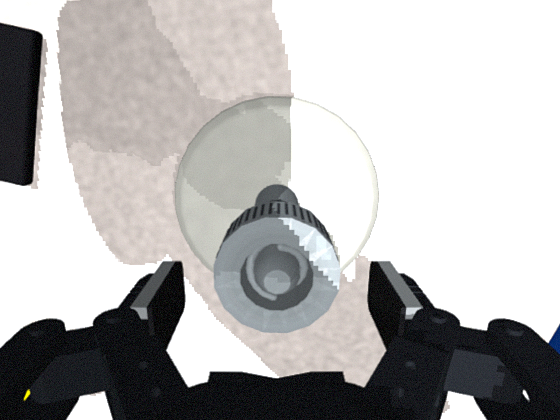

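The picture shows the jaws on either side of the ring at (277,275). Now I'll close on it.

apply_moves(
  commands=[
    {"grip": 4.5, "x": 0, "y": 0, "z": -0.08, "turn": 0},
    {"grip": 4.5, "x": 0, "y": 0, "z": -0.08, "turn": 0},
    {"grip": 4.5, "x": 0, "y": 0, "z": -0.08, "turn": 0},
    {"grip": 4.5, "x": 0, "y": 0, "z": -0.08, "turn": 0},
    {"grip": 4.5, "x": 0, "y": 0, "z": -0.08, "turn": 0},
    {"grip": 4.5, "x": 0, "y": 0, "z": -0.08, "turn": 0},
  ],
  squeeze=60,
)

```text
time_s: 17.75
eef_pos: [0.5844, 0.0855, 0.1024]
ee_rot: [[-1.0, 0.024, 0.001], [0.024, 1.0, -0.0], [-0.001, -0.0, -1.0]]
wrist_force: [-2.4, -0.6, 8.0]
width: 0.564
```

```bash
python3 st.py
```

```text
17.75 [ 21.8  34.3 -44.4 101.6  28.5  55.9  54.5] [0.5844 0.0855 0.1024] F [-2.4  -0.61  8.03] M [-0.052  0.469 -0.041] yawx 178.61 w 0.564 tilt [ 0.0008 -0.    ]
```

apply_moves(
  commands=[
    {"grip": 4.5, "x": 0, "y": 0, "z": 0.045, "turn": 0.14},
    {"grip": 4.5, "x": 0, "y": 0, "z": 0.09, "turn": 0.28},
    {"grip": 4.5, "x": 0, "y": 0, "z": 0.135, "turn": 0.42},
    {"grip": 4.5, "x": 0, "y": 0, "z": 0.18, "turn": 0.56},
  ],
)

```text
time_s: 18.15
eef_pos: [0.5847, 0.0853, 0.1007]
ee_rot: [[-0.831, 0.557, 0.001], [0.557, 0.831, -0.0], [-0.001, 0.001, -1.0]]
wrist_force: [0.4, -0.6, 8.2]
width: 0.556
```

```bash
python3 st.py
```

```text
18.15 [ 16.7  32.1 -37.  101.8  23.4  53.9  26. ] [0.5847 0.0853 0.1007] F [ 0.4  -0.62  8.2 ] M [-0.36   0.137  0.01 ] yawx 146.18 w 0.556 tilt [ 0.0015 -0.0001]
```

apply_moves(
  commands=[
    {"grip": 4.5, "x": 0, "y": 0, "z": 0.045, "turn": 0.14},
    {"grip": 4.5, "x": 0, "y": 0, "z": 0.09, "turn": 0.28},
  ],
)

```text
time_s: 18.35
eef_pos: [0.5847, 0.0854, 0.0998]
ee_rot: [[-0.645, 0.764, 0.001], [0.764, 0.645, -0.0], [-0.001, 0.001, -1.0]]
wrist_force: [0.3, -0.3, 6.9]
width: 0.565
```

```bash
python3 st.py
```

```text
18.35 [ 14.1  31.3 -33.4 101.9  21.   53.   11.9] [0.5847 0.0854 0.0998] F [ 0.34 -0.29  6.94] M [-0.16   0.161  0.038] yawx 130.15 w 0.565 tilt [ 0.0015 -0.    ]
```

apply_moves(
  commands=[
    {"grip": 4.5, "x": 0, "y": 0, "z": 0.045, "turn": 0.14},
    {"grip": 4.5, "x": 0, "y": 0, "z": 0.065, "turn": 0.2},
  ],
)

```text
time_s: 18.55
eef_pos: [0.5847, 0.0854, 0.0992]
ee_rot: [[-0.48, 0.877, 0.002], [0.877, 0.48, -0.0], [-0.001, 0.001, -1.0]]
wrist_force: [-2.1, -0.3, 7.9]
width: 0.564
```

```bash
python3 st.py
```

```text
18.55 [ 12.2  30.7 -30.8 102.   19.3  52.5   1.8] [0.5847 0.0854 0.0992] F [-2.14 -0.26  7.88] M [-0.173  0.185  0.01 ] yawx 118.7 w 0.564 tilt [ 0.0015 -0.0001]
```

apply_moves(
  commands=[
    {"grip": 4.5, "x": 0, "y": 0, "z": 0.03, "turn": 0.1},
    {"grip": 4.5, "x": 0, "y": 0, "z": 0.065, "turn": 0.2},
  ],
)

```text
time_s: 18.75
eef_pos: [0.5847, 0.0855, 0.0985]
ee_rot: [[-0.298, 0.955, 0.001], [0.955, 0.298, 0.0], [-0.0, 0.001, -1.0]]
wrist_force: [-1.7, -1.1, 7.7]
width: 0.565
```

```bash
python3 st.py
```

```text
18.75 [ 10.3  30.2 -28.2 102.1  17.6  52.   -8.3] [0.5847 0.0855 0.0985] F [-1.65 -1.07  7.66] M [-0.114  0.319  0.022] yawx 107.33 w 0.565 tilt [0.0015 0.0001]
```

apply_moves(
  commands=[
    {"grip": 4.5, "x": 0, "y": 0, "z": 0.03, "turn": 0.1},
    {"grip": 4.5, "x": 0, "y": 0, "z": 0.065, "turn": 0.2},
  ],
)

```text
time_s: 18.95
eef_pos: [0.5847, 0.0854, 0.0979]
ee_rot: [[-0.102, 0.995, 0.002], [0.995, 0.102, 0.0], [-0.0, 0.002, -1.0]]
wrist_force: [-0.9, -1.1, 9.9]
width: 0.56
```

```bash
python3 st.py
```

```text
18.95 [  8.3  29.8 -25.6 102.2  15.9  51.5 -18.4] [0.5847 0.0854 0.0979] F [-0.87 -1.14  9.92] M [-0.356  0.437  0.061] yawx 95.87 w 0.56 tilt [0.0015 0.    ]
```

There is a slight rise to 9.9 N and 0.06 N m. From here I'll take smaller steps.

apply_moves(
  commands=[
    {"grip": 4.5, "x": 0, "y": 0, "z": 0.03, "turn": 0.1},
    {"grip": 4.5, "x": 0, "y": 0, "z": 0.03, "turn": 0.1},
  ],
)

```text
time_s: 19.15
eef_pos: [0.5848, 0.0854, 0.0978]
ee_rot: [[-0.003, 1.0, 0.002], [1.0, 0.003, -0.0], [-0.0, 0.002, -1.0]]
wrist_force: [-0.7, -0.9, 10.1]
width: 0.56
```

```bash
python3 st.py
```

```text
19.15 [  7.3  29.6 -24.2 102.2  15.1  51.3 -23.5] [0.5848 0.0854 0.0978] F [-0.72 -0.88 10.11] M [-0.223  0.288 -0.038] yawx 90.15 w 0.56 tilt [ 0.0018 -0.0002]
```

apply_moves(
  commands=[
    {"grip": 4.5, "x": 0, "y": 0, "z": 0.03, "turn": 0.1},
    {"grip": 4.5, "x": 0, "y": 0, "z": 0.03, "turn": 0.1},
  ],
)

```text
time_s: 19.35
eef_pos: [0.585, 0.0854, 0.0978]
ee_rot: [[0.097, 0.995, 0.002], [0.995, -0.097, -0.0], [0.0, 0.002, -1.0]]
wrist_force: [-1.6, -1.8, 12.4]
width: 0.562
```

```bash
python3 st.py
```

```text
19.35 [  6.4  29.4 -23.  102.2  14.3  51.1 -28.5] [0.585  0.0854 0.0978] F [-1.56 -1.82 12.4 ] M [-0.176  0.376 -0.004] yawx 84.43 w 0.562 tilt [ 0.0023 -0.0001]
```

TCP z has stopped at 0.0978 while the force climbs from 7.7 to 12.4 N, so the seat was touched near yaw 97°. The underside was then about 0.1005, which agrees with vision. I'll carry on to take up the 1 mm of thread play and compress the seat slightly.

apply_moves(
  commands=[
    {"grip": 4.5, "x": 0, "y": 0, "z": 0.03, "turn": 0.1},
    {"grip": 4.5, "x": 0, "y": 0, "z": 0.03, "turn": 0.1},
  ],
)

```text
time_s: 19.55
eef_pos: [0.5852, 0.0855, 0.0977]
ee_rot: [[0.196, 0.981, 0.003], [0.981, -0.196, 0.0], [0.001, 0.003, -1.0]]
wrist_force: [-1.7, -0.4, 15.9]
width: 0.565
```

```bash
python3 st.py
```

```text
19.55 [  5.4  29.2 -21.7 102.3  13.4  50.9 -33.6] [0.5852 0.0855 0.0977] F [-1.68 -0.38 15.88] M [-0.262  0.509 -0.014] yawx 78.71 w 0.565 tilt [0.0027 0.0001]
```

apply_moves(
  commands=[
    {"grip": 4.5, "x": 0, "y": 0, "z": 0.03, "turn": 0.1},
    {"grip": 4.5, "x": 0, "y": 0, "z": 0.03, "turn": 0.1},
  ],
)

```text
time_s: 19.75
eef_pos: [0.5853, 0.0855, 0.0976]
ee_rot: [[0.293, 0.956, 0.003], [0.956, -0.293, 0.0], [0.001, 0.003, -1.0]]
wrist_force: [-1.4, -1.5, 18.4]
width: 0.561
```

```bash
python3 st.py
```

```text
19.75 [  4.4  29.  -20.4 102.3  12.6  50.8 -38.7] [0.5853 0.0855 0.0976] F [-1.36 -1.47 18.41] M [-0.311  0.62  -0.036] yawx 72.97 w 0.561 tilt [0.003  0.0001]
```

apply_moves(
  commands=[
    {"grip": 4.5, "x": 0, "y": 0, "z": 0.03, "turn": 0.1},
    {"grip": 4.5, "x": 0, "y": 0, "z": 0.03, "turn": 0.1},
  ],
)

```text
time_s: 19.95
eef_pos: [0.5855, 0.0855, 0.0974]
ee_rot: [[0.387, 0.922, 0.003], [0.922, -0.387, 0.0], [0.001, 0.003, -1.0]]
wrist_force: [-1.5, -1.6, 18.4]
width: 0.563
```

```bash
python3 st.py
```

```text
19.95 [  3.4  28.8 -19.1 102.3  11.8  50.6 -43.7] [0.5855 0.0855 0.0974] F [-1.53 -1.65 18.41] M [-0.286  0.573 -0.064] yawx 67.24 w 0.563 tilt [0.0033 0.0001]
```

apply_moves(
  commands=[
    {"grip": 4.5, "x": 0, "y": 0, "z": 0.0, "turn": 0.1},
    {"grip": 4.5, "x": 0, "y": 0, "z": 0.0, "turn": 0.1},
  ],
)

```text
time_s: 20.15
eef_pos: [0.5855, 0.0854, 0.0974]
ee_rot: [[0.477, 0.879, 0.003], [0.879, -0.477, 0.0], [0.002, 0.003, -1.0]]
wrist_force: [-1.8, -2.0, 18.3]
width: 0.564
```

```bash
python3 st.py
```

```text
20.15 [  2.4  28.7 -17.8 102.4  11.   50.4 -48.8] [0.5855 0.0854 0.0974] F [-1.82 -1.97 18.28] M [-0.267  0.458 -0.049] yawx 61.51 w 0.564 tilt [0.0034 0.0002]
```

apply_moves(
  commands=[
    {"grip": 4.5, "x": 0, "y": 0, "z": 0.0, "turn": 0.08},
    {"grip": 4.5, "x": 0, "y": 0, "z": 0.0, "turn": 0.08},
  ],
)

```text
time_s: 20.35
eef_pos: [0.5855, 0.0854, 0.0974]
ee_rot: [[0.545, 0.838, 0.003], [0.838, -0.545, 0.0], [0.002, 0.003, -1.0]]
wrist_force: [-1.0, -2.4, 17.7]
width: 0.562
```

```bash
python3 st.py
```

```text
20.35 [  1.6  28.6 -16.7 102.4  10.3  50.3 -52.8] [0.5855 0.0854 0.0974] F [-1.03 -2.37 17.69] M [-0.33   0.385  0.038] yawx 56.97 w 0.562 tilt [0.0033 0.0001]
```

The force has levelled off near 18 N, but the turning moment has not clearly risen. Before going on I'll look at the gauge.

```bash
python3 snap.py w13; python3 gz.py w13; python3 held.py w13
```

```text
20.35 [  1.64  28.56 -16.74 102.41  10.35  50.34 -52.81] [0.5855 0.0854 0.0974] [-1.03 -2.37 17.69] [-0.33   0.385  0.038]
w13 top z 0.12499250446018181 underside(raw,+1mm) 0.09899250446018182 0.09999250446018182 slopes [-0.06177886  0.03226875] n 3606 tip z 0.13193866141755
centre [0.58626285 0.08635999 0.1259925 ] 0.024892323951421328 0.8861111111111111
amp 0.20358732226602277 flat phase 11.284691217121988 tool y -33.034271112569954 err (tool y CCW ahead) 0.6810376703080578
top z tool -0.027596477546480706 3617 std 0.001335894973639603
tilt slopes [ 0.00457738 -0.00573138]
top z 0.1249772927973855 underside 0.0989772927973855 centre tool [0.00080054 0.00024108] 0.025061961367412306 0.8833333333333333
   bore [-3.52542348e-04  8.42388326e-05] 0.015119917698332298 0.8388888888888889
top z 0.12597729279738548 underside 0.09997729279738549 centre tool [0.00134523 0.00025303] 0.024852546364857255 0.8916666666666667
   bore [-8.54169961e-04 -2.37703836e-05] 0.014441111111111102 1.0
```

View pics/w13.png

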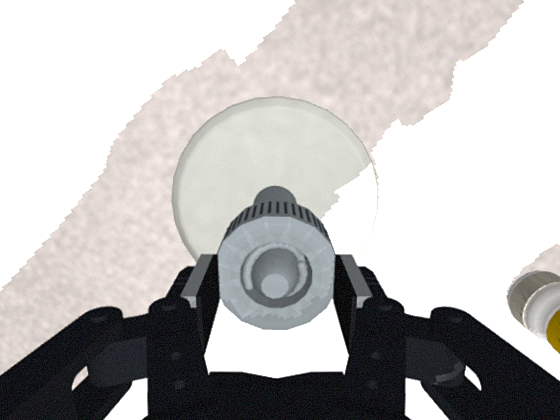

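The picture shows the ring level between the pads at (277,275), and its flats turn with the jaws. By depth the underside is only just at the seat's top (0.0990 raw against 0.0991), so the play is still being taken up. I'll continue in small turns without pressing further.

apply_moves(
  commands=[
    {"grip": 4.5, "x": 0, "y": 0, "z": 0.0, "turn": 0.08},
    {"grip": 4.5, "x": 0, "y": 0, "z": 0.0, "turn": 0.08},
  ],
)

```text
time_s: 20.6
eef_pos: [0.5854, 0.0854, 0.0973]
ee_rot: [[0.61, 0.792, 0.003], [0.792, -0.61, 0.0], [0.002, 0.002, -1.0]]
wrist_force: [-0.8, -1.7, 17.1]
width: 0.565
```

```bash
python3 st.py
```

```text
20.6 [  0.9  28.4 -15.7 102.4   9.7  50.2 -56.9] [0.5854 0.0854 0.0973] F [-0.77 -1.73 17.12] M [-0.345  0.474 -0.066] yawx 52.38 w 0.565 tilt [0.0031 0.0001]
```

apply_moves(
  commands=[
    {"grip": 4.5, "x": 0, "y": 0, "z": 0.0, "turn": 0.08},
    {"grip": 4.5, "x": 0, "y": 0, "z": 0.0, "turn": 0.08},
  ],
)

```text
time_s: 20.8
eef_pos: [0.5853, 0.0854, 0.0972]
ee_rot: [[0.672, 0.741, 0.003], [0.741, -0.672, 0.0], [0.002, 0.002, -1.0]]
wrist_force: [-0.8, -2.1, 15.2]
width: 0.56
```

```bash
python3 st.py
```

```text
20.8 [ 1.000e-01  2.830e+01 -1.470e+01  1.025e+02  9.100e+00  5.010e+01
 -6.090e+01] [0.5853 0.0854 0.0972] F [-0.78 -2.06 15.25] M [-0.317  0.358 -0.015] yawx 47.8 w 0.56 tilt [0.0029 0.0001]
```

The upward reaction is now falling at the thread's lead rate, so the thread has taken hold and is drawing the gauge onto the seat. I'll go a little further and then release.

apply_moves(
  commands=[
    {"grip": 4.5, "x": 0, "y": 0, "z": 0.0, "turn": 0.08},
    {"grip": 4.5, "x": 0, "y": 0, "z": 0.0, "turn": 0.16},
    {"grip": 4.5, "x": 0, "y": 0, "z": 0.0, "turn": 0.16},
  ],
)

```text
time_s: 21.1
eef_pos: [0.5851, 0.0853, 0.0969]
ee_rot: [[0.781, 0.624, 0.003], [0.624, -0.781, 0.0], [0.002, 0.002, -1.0]]
wrist_force: [-1.8, -3.4, 11.5]
width: 0.562
```

```bash
python3 st.py
```

```text
21.1 [ -1.5  28.2 -12.6 102.6   7.8  50.  -69. ] [0.5851 0.0853 0.0969] F [-1.76 -3.43 11.47] M [-0.425  0.28  -0.005] yawx 38.62 w 0.562 tilt [0.0025 0.    ]
```

apply_moves(
  commands=[
    {"grip": 4.5, "x": 0, "y": 0, "z": -0.05, "turn": 0.0},
    {"grip": 4.5, "x": 0, "y": 0, "z": -0.1, "turn": 0.0},
    {"grip": 4.5, "x": 0, "y": 0, "z": -0.1, "turn": 0.0},
  ],
)

```text
time_s: 21.4
eef_pos: [0.5849, 0.0852, 0.0973]
ee_rot: [[0.779, 0.627, 0.002], [0.627, -0.779, 0.0], [0.002, 0.001, -1.0]]
wrist_force: [4.2, -1.8, 6.7]
width: 0.563
```

```bash
python3 st.py
```

```text
21.4 [ -1.5  28.2 -12.7 102.5   7.8  50.  -68.8] [0.5849 0.0852 0.0973] F [ 4.15 -1.77  6.73] M [-0.311 -0.884 -0.111] yawx 38.85 w 0.563 tilt [0.0019 0.0001]
```

```bash
python3 snap.py w14; python3 gz.py w14
```

```text
21.4 [ -1.47  28.16 -12.66 102.54   7.78  50.04 -68.82] [0.5849 0.0852 0.0973] [ 4.15 -1.77  6.73] [-0.311 -0.884 -0.111]
w14 top z 0.12462314771448653 underside(raw,+1mm) 0.09862314771448653 0.09962314771448652 slopes [-0.01248653  0.01523115] n 3500 tip z 0.13203068333792994
centre [0.58621535 0.08573511 0.12562315] 0.024899548305901305 0.8638888888888889
amp 0.2611254887875824 flat phase 15.27330126022191 tool y -51.146564233773184 err (tool y CCW ahead) 1.0801345060049101
```

The underside is about 0.5 mm below the seat's free height. I'll turn a little more (0.24 rad, about 0.8 mm) for margin, and then let go.

apply_moves(
  commands=[
    {"grip": 4.5, "x": 0, "y": 0, "z": 0.03, "turn": 0.08},
    {"grip": 4.5, "x": 0, "y": 0, "z": 0.05, "turn": 0.16},
    {"grip": 4.5, "x": 0, "y": 0, "z": 0.07, "turn": 0.24},
    {"grip": 4.5, "x": 0, "y": 0, "z": 0.07, "turn": 0.24},
  ],
)

```text
time_s: 21.85
eef_pos: [0.5845, 0.0852, 0.0964]
ee_rot: [[0.907, 0.422, 0.001], [0.422, -0.907, -0.0], [0.001, 0.0, -1.0]]
wrist_force: [1.7, -2.5, 7.9]
width: 0.561
```

```bash
python3 st.py; python3 snap.py w15; python3 gz.py w15
```

```text
21.85 [ -3.9  28.   -9.5 102.7   5.8  49.8 -81.1] [0.5845 0.0852 0.0964] F [ 1.73 -2.46  7.88] M [-0.349 -0.15   0.043] yawx 24.97 w 0.561 tilt [ 0.0009 -0.    ]
21.85 [ -3.9   27.98  -9.52 102.68   5.85  49.77 -81.14] [0.5845 0.0852 0.0964] [ 1.73 -2.46  7.88] [-0.349 -0.15   0.043]
w15 top z 0.12382111141216237 underside(raw,+1mm) 0.09782111141216238 0.09882111141216238 slopes [ 0.00335938 -0.00615626] n 3408 tip z 0.1319240336094965
centre [0.58603352 0.08534929 0.12482111] 0.02489829739469328 0.8666666666666667
amp 0.11135215105502118 flat phase 5.0802445990604 tool y -65.03209352444968 err (tool y CCW ahead) -2.612338123510085
```

The underside is now about 1.3 mm below the seat's free height, with level tilt, so the spring should push at about 25 N. I'll release and look.

apply_moves(
  commands=[
    {"grip": 8.0, "x": 0, "y": 0, "z": 0, "turn": 0},
    {"grip": 8.0, "x": 0, "y": 0, "z": 0, "turn": 0},
    {"grip": 8.0, "x": 0, "y": 0, "z": 0, "turn": 0},
    {"grip": 8.0, "x": 0, "y": 0, "z": 0, "turn": 0},
    {"grip": 8.0, "x": 0, "y": 0, "z": 0, "turn": 0},
  ],
)

```text
time_s: 22.4
eef_pos: [0.5841, 0.0852, 0.0958]
ee_rot: [[0.905, 0.426, -0.0], [0.426, -0.905, 0.0], [-0.0, -0.0, -1.0]]
wrist_force: [0.8, 0.2, 0.7]
width: 0.937
```

```bash
python3 st.py; python3 snap.py w16; python3 gz.py w16
```

```text
22.4 [ -3.8  28.   -9.6 102.7   5.9  49.8 -80.9] [0.5841 0.0852 0.0958] F [0.83 0.24 0.71] M [-0.023  0.043  0.045] yawx 25.2 w 0.937 tilt [-0.0002  0.0001]
22.4 [ -3.85  28.02  -9.59 102.7    5.87  49.77 -80.94] [0.5841 0.0852 0.0958] [0.83 0.24 0.71] [-0.023  0.043  0.045]
w16 top z 0.12400658045631897 underside(raw,+1mm) 0.09800658045631898 0.09900658045631897 slopes [ 0.00144327 -0.00087488] n 3476 tip z 0.13189828218126864
centre [0.58386089 0.08418348 0.12500658] 0.026943670279795714 0.5472222222222223
amp 0.49992656473356006 flat phase 3.9550747624722336 tool y -64.80297213312049 err (tool y CCW ahead) -1.2580468955927273
```

View pics/w16.png

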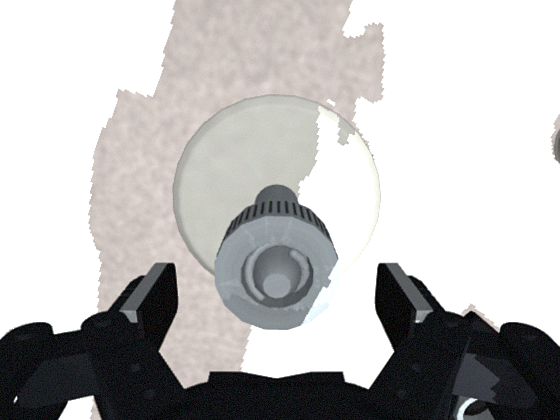

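It is released. By depth the underside stays about 1.1 mm below the seat's free height, and the ring is level within 0.002 rad; resting only on the thread it tilted by about 0.02. I'll retreat straight up and check again.

apply_moves(
  commands=[
    {"grip": 8.5, "x": 0, "y": 0, "z": -1, "turn": 0},
    {"grip": 8.5, "x": 0, "y": 0, "z": -3, "turn": 0},
    {"grip": 8.5, "x": 0, "y": 0, "z": -6, "turn": 0},
    {"grip": 8.5, "x": 0, "y": 0, "z": -9, "turn": 0},
    {"grip": 8.5, "x": 0, "y": 0, "z": -11.2, "turn": 0},
    {"grip": 8.5, "x": 0, "y": 0, "z": -11.2, "turn": 0},
    {"grip": 8.5, "x": 0, "y": 0, "z": -11.2, "turn": 0},
  ],
)

```text
time_s: 23.15
eef_pos: [0.5842, 0.0852, 0.2085]
ee_rot: [[0.905, 0.426, 0.001], [0.426, -0.905, 0.0], [0.001, 0.0, -1.0]]
wrist_force: [-0.0, 0.2, -0.3]
width: 0.992
```

```bash
python3 st.py; python3 snap.py w17; python3 gz.py w17; python3 snap.py t17 top; python3 - <<'E'
from meas import *
a=pickle.load(open('pics/t17.pkl','rb'))[1];b=cv2.imread('pics/top0.png')
c,p,d,s=pickle.load(open('pics/w17.pkl','rb'));W=cloud(c,d);z=W[...,2]
t=(np.hypot(W[...,0]-.584,W[...,1]-.084)<.01)&(abs(z-.133)<.0018)&(d>0);print('tip',np.median(W[t],0))
C=ringfit(c,p,[.584,.0842,.133],.003,.0085);print('tip fit',C[:3])
C=ringfit(c,p,[.584,.0842,.125],.0115,.0175,sign=-1);print('bore',C[:3])
g=(np.hypot(W[...,0]-.584,W[...,1]-.084)<.035)&(abs(z-.124)<.004)&(d>0);
cs,_=cv2.findContours(g.astype(np.uint8),cv2.RETR_EXTERNAL,cv2.CHAIN_APPROX_NONE);k=max(cs,key=cv2.contourArea);(u,v),ax,_=cv2.fitEllipse(k);print('gauge outline centre',plane(c,u,v,.125),ax)
cv2.imwrite('pics/t17b.png',cv2.convertScaleAbs(a,alpha=1.6))
E
```

```text
23.15 [ -3.2  20.7 -10.3  97.3   4.1  62.4 -79.5] [0.5842 0.0852 0.2085] F [-0.01  0.17 -0.32] M [-0.016 -0.008 -0.032] yawx 25.2 w 0.992 tilt [0.0009 0.0002]
23.15 [ -3.17  20.66 -10.29  97.29   4.08  62.36 -79.5 ] [0.5842 0.0852 0.2085] [-0.01  0.17 -0.32] [-0.016 -0.008 -0.032]
w17 top z 0.1240275672579192 underside(raw,+1mm) 0.09802756725791921 0.0990275672579192 slopes [-0.00062547 -0.00342944] n 1246 tip z 0.13207861372956958
centre [0.5836037  0.08432007 0.12502757] 0.026845081033807592 0.6583333333333333
amp 0.34820892775574624 flat phase 17.54697096333919 tool y -64.80075206442235 err (tool y CCW ahead) 7.652276972238454
23.2 [ -3.17  20.71 -10.29  97.33   4.08  62.35 -79.51] [0.5839 0.0851 0.2077] [-0.55 -0.16 -0.22] [0.05  0.016 0.032]
tip [0.58417133 0.08489924 0.13203266]
tip fit (array([0.58450946, 0.08454285, 0.133     ]), np.float64(0.005506944444444442), np.float64(1.0))
bore (array([0.58555792, 0.08505058, 0.125     ]), np.float64(0.012994788863751898), np.float64(0.9444444444444444))
gauge outline centre [0.58554914 0.08515797 0.125     ] (71.016357421875, 72.66284942626953)
```

View pics/w17.png

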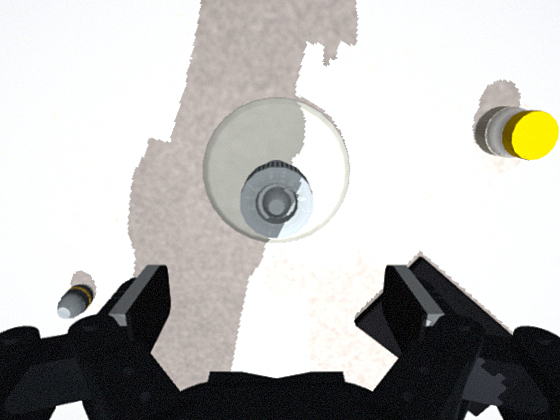

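View pics/t17b.png

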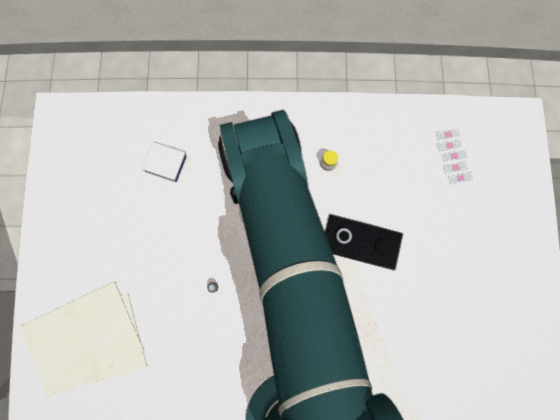

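The wrist picture shows the ring level around the stud at (277,200). In the top picture the spacer (344,236), jar (330,158), objective (212,286) and slide box (165,160) are where they started. The underside reads 0.0980 raw in both looks since release, so it is at rest. I'm handing in.

```bash
python3 -c "
from plant import arm
print(arm.job_done()); print(arm.state()['time_s'])"
```

```text
the job is handed in; nothing more can be done
None
the job is handed in; nothing more can be done
```

The gauge is screwed down onto the sprung seat, released, and handed in at about 23 s of the 72 s allowed; the hand-in gave no verdict.

I gripped the gauge on its flats, set it over the stud and turned it clockwise, regripping once. It ran freely for about 0.77 turn from where it came to rest on the ribs. Then the upward force rose from 8 N to about 18 N and the descent stopped. I turned about 0.2 turn past that first touch. About 0.1 turn of it took up the thread play, before the thread drew the gauge onto the seat.

**Last checks:**
- **Height:** the underside is at about 99 mm, 1.1 mm below the seat's free height measured in the same way. That implies roughly 24 N of seat force, well short of bottoming. I estimated this from the depth images; I had no direct reading of the force.
- **Position:** the ring is level within about 0.004 rad, and its outline is about 1.2 mm from the stud tip, which is about as fine as I could measure.
- **At rest:** the height was the same in two looks 0.75 s apart after letting go.
- **Other things:** the gripper is clear of the gauge, and the spacer, jar, objective and slide box are where they started.

**What disagreed:**
- **Turning moment:** the wrist never showed the stated 0.2–0.5 N m on the seat. I judged contact from the upward force, the halted descent and the depth images.
- **Thread play:** it came out nearer 2 mm than 1 mm, so the final turn past first touch is more than an eighth. It is within about an eighth of where the thread began to load the seat.
- **Flat direction:** contrast on the stud was too poor to re-measure the flats for the regrip, so I relied on a counted six-flat step.

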